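# Dry-lay a drain-off valve set around a brass tee

### The job

Dry-lay the drain-off set around the brass tee, leaving the tee where it lies: in line off its open run end (opposite the steel pipe) the nipple that fits, then the red-handled ball valve beyond that nipple, and in line off its side branch the drain cock, threaded end to the tee and hose tail outwards. Lay every piece flat with handles up and square to the outlet it belongs to, leaving a finger's width (about 15 mm) of clear gap between neighbouring pieces. Put the oversized nipple back in the blue bin that holds its own kind, and leave the tape roll, carton and spanner alone.

Things in the scene. Friction and masses are not known exactly. Their poses are not given: they have to be found in the camera images.
- tee: Brass tee lying flat, loose, 0.5 kg. Origin on the bench under the crossing of its axes (19 mm up); z up. Run along y: open run end (socket in a 38 mm collar) at y = +32 mm, starting roughly to the robot's left; a 27 mm grey steel pipe is screwed into the other end, to y = -107 mm. Side branch, same collar, points to its -x (roughly to the robot), ending at x = -32 mm.
- red_valve: Brass ball valve, red butterfly handle on top, lying along its x, same both ways round. 66 mm long (x = -33 to 33), eight-sided ends 36 mm across flats with vertical side flats, round middle 33 mm wide; 0.32 kg. Handle along x, 58 mm long, 10 to 17 mm wide, 40 to 58 mm above the bench: grip the body, a finger either side of it. Origin: centre of its underside, z up.
- drain_cock: Drain cock lying along its x: threaded brass end, 26 mm diameter, reaching x = +30 mm; eight-sided brass body 32 mm across flats, vertical side flats, x = -14 to 14; grey barbed hose tail, 20 mm diameter, reaching x = -40. Black bar handle on top, 34 mm along x, 10 wide, top at 45 mm. 0.2 kg. Origin: underside, below the middle of the eight-sided body; z up.
- nipple: The nipple that fits tee and valve: short brass double-ended threaded piece lying along its x, same both ways round. 46 mm long (x = -23 to +23 mm), threads 26 mm diameter, eight-sided collar 32 mm across flats over x = -8 to +8 mm, on which it rests. 0.09 kg. Origin: centre of its underside, z up at the start.
- big_nipple: The oversized nipple: same shape but larger, lying along its x. 58 mm long (x = -29 to +29 mm), threads 42 mm diameter, eight-sided collar 48 mm across flats over x = -10 to +10 mm. 0.26 kg. Origin: centre of its underside, z up at the start.
- brass_bin: Blue open stock bin, fixed, holding two oversized brass nipples (fixed, at x = +42 to 90 mm, up to 52 mm high); the half to its -x is empty. Outside 200 mm (x) by 150 mm (y), 55 mm high, walls and floor 4 mm. Origin: centre of its underside; -x faces the robot and bears a white card.
- elbow_bin: A second blue bin, same size, fixed, holding grey press elbows with black rings in its +x half. Not for the nipple. Origin: centre of its underside.
- tape_roll: Bystander: white roll of thread tape, 54 mm diameter, 14 mm high, lying flat, loose. Origin: centre of its underside.
- carton: Bystander: closed white carton, 100 x 120 x 58 mm, loose, 0.7 kg. Origin: centre of its underside.
- spanner: Bystander: steel spanner lying flat between the two bins, 180 mm long along its x, 38 mm wide, 8 mm high, loose. Origin: centre of its underside.

How it is judged:
At the end, for the whole second after the job is handed in: Tee moved under 15 mm. Nipple off its open run end, valve beyond, drain cock off the branch thread inwards: gaps 3-27 mm, in line within 10 mm (valve 12) and 9 deg; valve and drain cock level on the bench, handles up. Big nipple inside the bin of brass nipples. All released, at rest (distance of tee from where it was at the start of the episode below 0.015 m and linear speed of each of nipple, red_valve, drain_cock, big_nipple below 0.02 m/s and y of nipple in the frame of tee between 0.058 and 0.082 m and x of nipple in the frame of tee between -0.01 and 0.01 m and angle between the x axis of each of nipple, red_valve and the y axis of tee, either way round below 0.16 rad and height (world z) of nipple below 0.035 m and horizontal distance between red_valve and nipple between 0.059 and 0.083 m and y of red_valve in the frame of tee above 0.11 m and x of red_valve in the frame of tee between -0.012 and 0.012 m and angle between each of red_valve, drain_cock's own z axis and vertical below 0.15 rad and height (world z) of each of red_valve, drain_cock below 0.006 m and x of drain_cock in the frame of tee between -0.089 and -0.065 m and y of drain_cock in the frame of tee between -0.01 and 0.01 m and angle between the x axis of drain_cock and the x axis of tee, either way round below 0.16 rad and x of tee in the frame of drain_cock above 0.05 m and x of big_nipple in the frame of brass_bin between -0.094 and 0.094 m and y of big_nipple in the frame of brass_bin between -0.069 and 0.069 m and height (world z) of big_nipple below 0.058 m); the robot touches nothing.
It fails at once if the tape roll is disturbed (moved more than 25 mm) (distance of tape_roll from where it was at the start of the episode above 0.025 m).
It fails at once if the carton is disturbed (moved more than 25 mm) (distance of carton from where it was at the start of the episode above 0.025 m).
It fails at once if the spanner is disturbed (moved more than 25 mm) (distance of spanner from where it was at the start of the episode above 0.025 m).
It also fails if it takes over 104 s, if anything falls off the work surface, if the arm or the gripper's body presses on something with over 40 N, if the wrist force passes 120 N, or if a joint passes its speed limit or range.

### The arm

A 7-joint arm with a two-finger parallel gripper is mounted at the origin on the work surface. World frame = base frame: x ahead of the robot, y to its left, z up, the work surface at z = 0. Lengths are in m, angles in rad, forces in N, time in s.
With the tool pointing down it reaches from about 0.4 to 0.85 m from the base axis. Payload 4.4 kg.
Tool frame: the origin (TCP) lies between the finger pads; the fingertips stand 11 mm ahead of it and the grasp point (between the pads) lies 8 mm behind it; x points along the fingers, y is the direction in which the jaws open and shut, and the axes are right-handed (so a half turn about x gives the same grasp; the last joint's range is limited). The gripper opens to 94 mm and grips with 3 to 60 N. Pads are 16 mm wide; open, the fingers measure 119 mm over their backs; the gripper's body (75 mm by 177 mm) begins 78 mm behind the grasp point.
Start: joints at [-1.185, 0.628, 0.038, 1.517, -0.027, 0.996, -0.02], TCP at [0.284, 0.585, 0.216] pointing down, gripper open.
Joint ranges: [-3.06, 3.06], [-0.37, 2.12], [-1.25, 1.32], [0.18, 2.47], [-1.1, 4.24], [0.23, 1.98], [-2.94, 2.94]. Speed limits (rad/s): [2.57, 2.57, 3.14, 3.14, 3.14, 3.14, 3.14].

### API

Orientations are given as a unit quaternion [x, y, z, w].
In Python, from cell import * gives the robot as it stands.
- The arm moves only by the shell command python3 -m jog 'ROWS'. ROWS is JSON, a list of rows, each a list of 3 entries, a list of its own where there are three numbers: the shift along the tool's x, y, z in m, then the turn, a rotation vector about the tool's x, y, z in degrees, then the opening in per cent of the stroke, from 0 (shut) to 100 (fully open). A call has 1 to 20 rows; each row shifts and turns the pose as measured when the row begins, along the tool's axes as they then stand; what a row does not reach is not made up. A row lasts 1/8 s, in which the tool goes at most 62.5 mm and 10.7 degrees, less where a joint would pass 70% of its speed; a pose out of reach is approached as far as the arm can. A call with a gripper value outside its range is refused whole. The fingers move at their own pace and stop on an object; the grip force is fixed at half the most. Time passes only in rows, so rows that do not move let the fingers close. It gives the time, the measured TCP pose, the force and the opening at its end, in the units of the state.
- get_state(): the state, without advancing time (a new reading comes with each control period).
- capture(name): name is "scene" or "side" or "wrist"; returns the picture (400x640x3 uint8, red, green, blue); there is no depth.
- camera_params(name): a dict with "mtx" (3x3 intrinsics, pixels), "rvec" (rotation vector, rad) and "tvec" (3), from world to camera coordinates, as OpenCV has them; the wrist camera has in their place "hand_eye" (4x4, takes a point from camera to tool coordinates, whose origin is the TCP and whose axes are the tool frame's). Camera axes: x right, y down, z forward; pixel columns grow to the right and rows downward; lengths in m; the calibration is good to about 2 mm. The wrist camera is an equidistant fisheye: a pixel r from the principal point sees the ray r / f radians off the axis. A picture is of the moment at which its call begins: read the wrist's pose just before it. camera_params takes no time and is no camera call.
- sign_off(): hands the job in, once; it reports no verdict.
The state is a dict: "time": time; "joint_positions": joint angles; "joint_vel": joint speeds; "joint_torque": joint torques, N m; "tool_pos": TCP position; "tool_rot": TCP orientation; "force": force on the tool from outside, world axes, zero at the start; "ft_torque": the same for the moment, N m; "finger_gap": finger opening in m.
Only numpy, scipy, OpenCV 4.12 (cv2) and the standard library are available. Lean on these libraries where they do the work, as an engineer would, in place of code of your own. Each camera call takes 0.05 s, during which the arm holds its last target.

## Working session

There is one attempt and no reset: what is moved stays moved. The work goes in short steps, Python scripts to look and compute and a shell command to move; the robot and the scene stay as the last step left them, time stands still between calls to the robot, and variables do not carry over. Pictures are saved under pics/ and viewed, and the job is handed in when it is done.

```bash
ls; mkdir -p pics
python3 - <<'E'
from cell import *
import cv2
s=get_state(); print(s['time'],s['tool_pos'],s['tool_rot'],s['finger_gap'],s['force'])
for n in ['scene','side','wrist']:
    im=capture(n); cv2.imwrite(f'pics/{n}0.png',im[:,:,::-1]); print(n,camera_params(n))
E
```

```text
pics
0.0 [0.28347549 0.58422394 0.2155799 ] [ 0.15775629  0.68928511 -0.15902961  0.68899099] 0.09379377557345255 [-0.75822778  0.28054286  1.24469349]
scene {'mtx': array([[373.72318247,   0.        , 327.94243265],
       [  0.        , 373.72318247, 208.58844443],
       [  0.        ,   0.        ,   1.        ]]), 'rvec': array([ 0.84886622,  2.64200578, -0.98639303]), 'tvec': array([ 0.47210894, -0.22731645,  1.25638672])}
side {'mtx': array([[517.03930458,   0.        , 320.19723605],
       [  0.        , 517.03930458, 207.15158721],
       [  0.        ,   0.        ,   1.        ]]), 'rvec': array([ 2.21141134, -0.97164987,  0.38454656]), 'tvec': array([-0.39494314,  0.32476739,  1.50891835])}
wrist {'mtx': array([[309.70691629,   0.        , 324.62689731],
       [  0.        , 309.70691629, 198.44523349],
       [  0.        ,   0.        ,   1.        ]]), 'hand_eye': array([[-4.70599220e-04, -2.47595877e-01,  9.68863283e-01,
        -1.68006546e-01],
       [ 9.99999864e-01,  1.03397903e-04,  5.12146614e-04,
        -7.83015076e-04],
       [-2.26983822e-04,  9.68863391e-01,  2.47595795e-01,
        -7.07424762e-02],
       [ 0.00000000e+00,  0.00000000e+00,  0.00000000e+00,
         1.00000000e+00]])}
```

View pics/scene0.png

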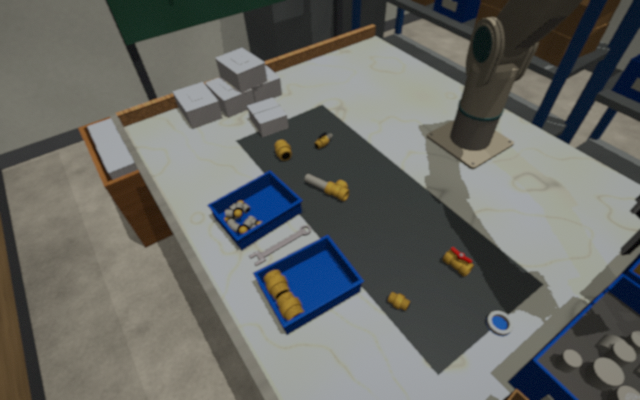

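View pics/side0.png

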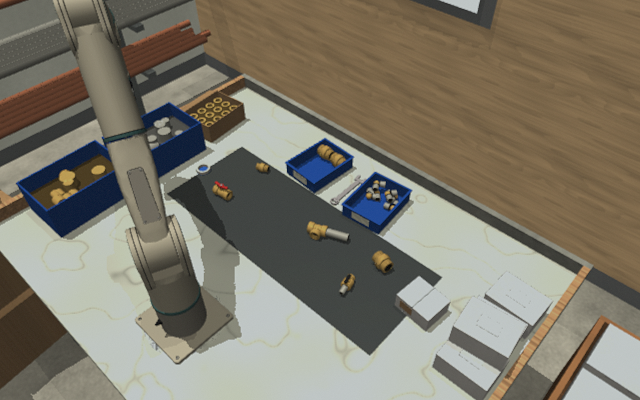

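View pics/wrist0.png

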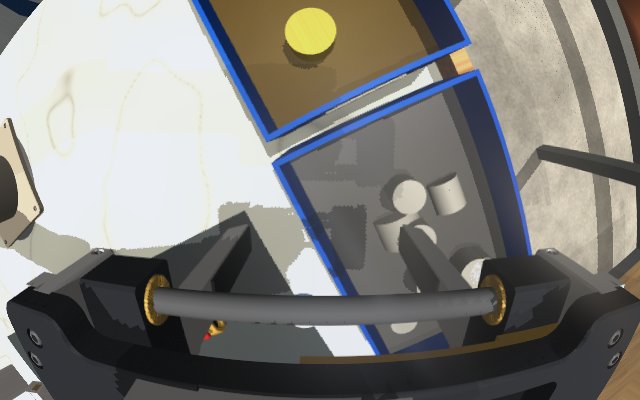

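```bash
cat > h.py <<'E'
import numpy as np, cv2
from scipy.spatial.transform import Rotation as R
from scipy.optimize import least_squares
from cell import *
def crop(im,name,x0,y0,x1,y1,k):
    c=im[y0:y1,x0:x1]; c=cv2.resize(c,None,fx=k,fy=k,interpolation=cv2.INTER_CUBIC)
    for x in range((x0//20+1)*20,x1,20):
        cv2.putText(c,str(x),((x-x0)*k,10),0,.35,(0,0,255),1); cv2.line(c,((x-x0)*k,0),((x-x0)*k,4),(0,0,255),1)
    for y in range((y0//20+1)*20,y1,20):
        cv2.putText(c,str(y),(4,(y-y0)*k+4),0,.35,(0,0,255),1); cv2.line(c,(0,(y-y0)*k),(4,(y-y0)*k),(0,0,255),1)
    cv2.imwrite('pics/'+name,c)
def proj_fixed(n,P):
    p=camera_params(n); return cv2.projectPoints(np.atleast_2d(P).astype(float),p['rvec'],p['tvec'],p['mtx'],None)[0][:,0]
def ray(n,uv,pose=None):
    p=camera_params(n);K=p['mtx'];x=(uv[0]-K[0,2])/K[0,0];y=(uv[1]-K[1,2])/K[1,1]
    if n!='wrist':
        Rm=cv2.Rodrigues(p['rvec'])[0]; return -Rm.T@p['tvec'], Rm.T@np.array([x,y,1.])/np.linalg.norm([x,y,1])
    r=np.hypot(x,y); d=np.array([x/r*np.sin(r),y/r*np.sin(r),np.cos(r)]) if r>1e-9 else np.array([0,0,1.])
    H=p['hand_eye']; Q=R.from_quat(pose[1]).as_matrix()
    return Q@H[:3,3]+pose[0], Q@H[:3,:3]@d
def atz(n,uv,z,pose=None):
    o,d=ray(n,uv,pose); return o+d*(z-o[2])/d[2]
def tri(rays):
    A=0;b=0
    for o,d in rays:
        M=np.eye(3)-np.outer(d,d);A=A+M;b=b+M@o
    P=np.linalg.solve(A,b); return P,[np.linalg.norm((np.eye(3)-np.outer(d,d))@(P-o)) for o,d in rays]
def projw(P,pose):
    p=camera_params('wrist');K=p['mtx'];H=p['hand_eye'];Q=R.from_quat(pose[1]).as_matrix()
    c=(((np.atleast_2d(P)-pose[0])@Q)-H[:3,3])@H[:3,:3]
    r=np.hypot(c[:,0],c[:,1]);th=np.arctan2(r,c[:,2]);k=th/np.maximum(r,1e-12)
    return np.c_[K[0,0]*c[:,0]*k+K[0,2],K[1,1]*c[:,1]*k+K[1,2]]
def wshot(name):
    s=get_state();im=capture('wrist')[:,:,::-1].copy();cv2.imwrite('pics/'+name+'.png',im)
    np.savez('pics/'+name+'.npz',p=s['tool_pos'],q=s['tool_rot']);return im,(s['tool_pos'],s['tool_rot'])
def wload(name):
    d=np.load('pics/'+name+'.npz');return cv2.imread('pics/'+name+'.png'),(d['p'],d['q'])
def rows(target,quat,maxmm=60):
    """tool-frame shift & rotvec(deg) from measured pose to target"""
    s=get_state();Q=R.from_quat(s['tool_rot']);dp=Q.inv().apply(np.array(target)-s['tool_pos']);rv=(Q.inv()*R.from_quat(quat)).as_rotvec(degrees=True)
    print('shift mm',np.round(dp*1000,1),'rot deg',np.round(rv,1),'pos',np.round(s['tool_pos'],4),'t',s['time'],'gap',round(s['finger_gap'],4),'F',np.round(s['force'],1))
def down(yaw):
    """tool x down, jaws y-axis at angle yaw (rad) in world"""
    x=np.array([0,0,-1.]);y=np.array([np.cos(yaw),np.sin(yaw),0]);return R.from_matrix(np.c_[x,y,np.cross(x,y)]).as_quat()
E
python3 - <<'E'
from h import *
s=cv2.imread('pics/scene0.png');d=cv2.imread('pics/side0.png')
crop(s,'s1.png',230,100,380,220,5);crop(s,'s2.png',370,230,530,350,5)
crop(d,'d1.png',280,200,440,320,5);crop(d,'d2.png',180,130,340,230,5)
crop(s,'s3.png',200,170,370,330,4)
for n,a,b in [('tee',(335,188),(325,232)),('valve',(458,260),(222,190)),('nip',(399,300),(263,168)),('big',(283,150),(383,262)),('cock',(323,141),(347,284)),('tape',(499,322),(204,169)),('carton',(268,115),(422,305))]:
    print(n,tri([ray('scene',a),ray('side',b)]))
q=get_state()['tool_rot'];print(R.from_quat(q).as_matrix())
E
```

```text
tee (array([ 0.50542066, -0.08154006,  0.01599272]), [np.float64(0.008677754404515195), np.float64(0.008677754404515278)])
valve (array([0.40455318, 0.31036128, 0.02616488]), [np.float64(0.00017503942004239053), np.float64(0.00017503942004244033)])
nip (array([0.59063704, 0.30060629, 0.01348231]), [np.float64(0.0015543746907358221), np.float64(0.001554374690735847)])
big (array([ 0.53893311, -0.30770959,  0.02192541]), [np.float64(0.0005597035162538889), np.float64(0.0005597035162537616)])
cock (array([ 0.40367242, -0.27566788,  0.01441933]), [np.float64(0.0003354987135183293), np.float64(0.0003354987135182743)])
tape (array([0.44254251, 0.46843147, 0.00545718]), [np.float64(0.0018975027485526148), np.float64(0.0018975027485527843)])
carton (array([ 0.48779316, -0.49185269,  0.02959498]), [np.float64(0.0012116790439325386), np.float64(0.0012116790439325672)])
[[-6.19711056e-04  4.36574588e-01  8.99667853e-01]
 [-1.29948793e-03  8.99666914e-01 -4.36575028e-01]
 [-9.99998964e-01 -1.43965788e-03  9.78987304e-06]]
```

```bash
python3 -c "
import cv2,numpy as np
a=[cv2.imread(f'pics/{n}.png') for n in ['s1','s2']];b=1
" ; ls pics
```

```text
d1.png
d2.png
s1.png
s2.png
s3.png
scene0.png
side0.png
wrist0.png
```

View pics/s1.png

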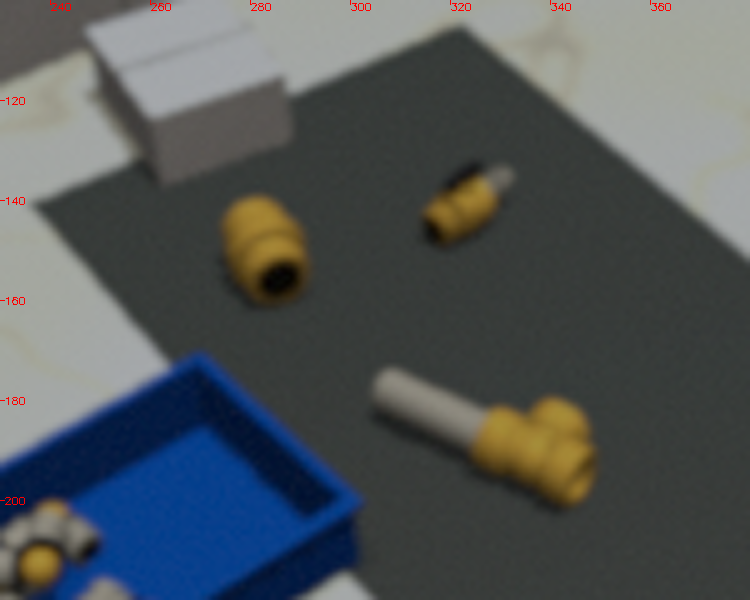

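View pics/s2.png

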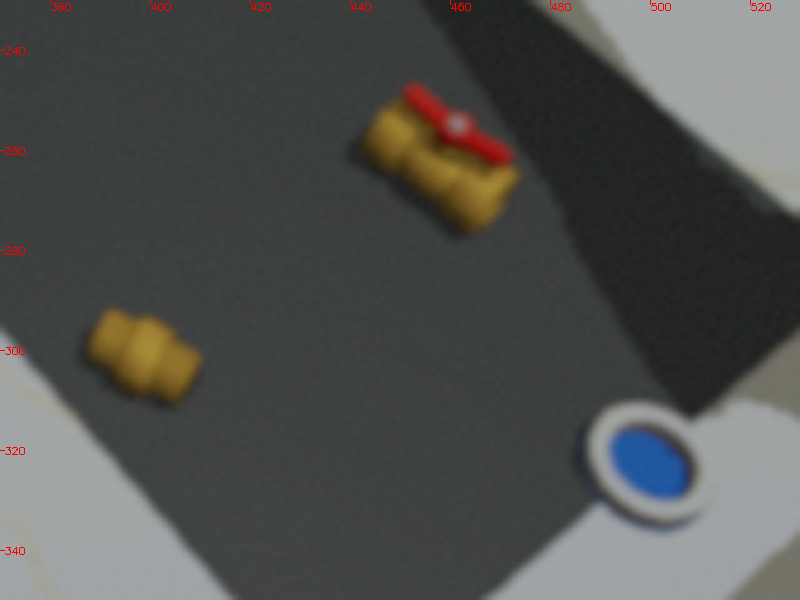

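View pics/d1.png

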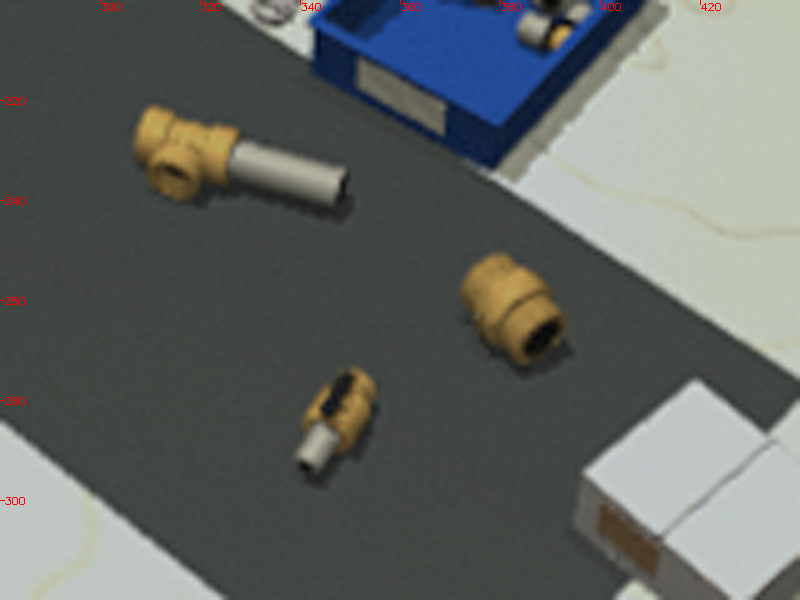

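View pics/d2.png

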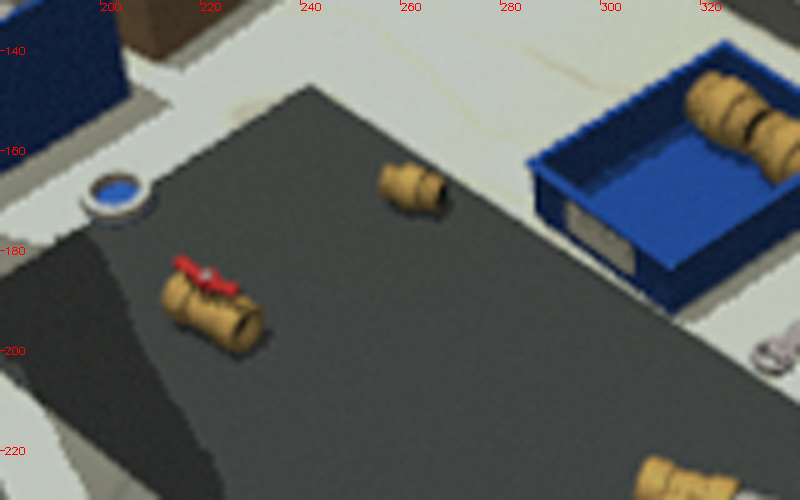

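Run:
```python
from h import *
def T(a,b): return tri([ray('scene',a),ray('side',b)])
D={'valve':[((448,258),(215,189)),((465.6,270),(229,195))],
'nip':[((391,297),(258,166)),((407,304.4),(267,169))],
'big':[((280,142),(377,255)),((286,155.6),(388,267))],
'cock tail->thread':[((330.6,135.6),(341.6,291.6)),((317.4,146),(352,277))],
'tee pipe->open':[((307.6,177.6),(348.6,237.4)),((345,196),(310,226))],
'tee branch':[((343,183),(315,235.6))]}
for k,v in D.items():
    P=[T(*x) for x in v]
    for p in P: print(k,np.round(p[0],4),np.round(p[1][0],4))
    if len(P)>1:
        d=P[1][0]-P[0][0];print('  mid',np.round((P[0][0]+P[1][0])/2,4),'len',round(np.linalg.norm(d[:2]),4),'yaw',round(np.degrees(np.arctan2(d[1],d[0])),1))
```

```text
valve [0.4022 0.3077 0.0299] 0.0241
valve [ 0.41    0.3185 -0.0027] 0.0221
  mid [0.4061 0.3131 0.0136] len 0.0134 yaw 54.1
nip [0.5907 0.2994 0.0237] 0.017
nip [0.5922 0.306  0.0056] 0.0184
  mid [0.5915 0.3027 0.0146] len 0.0067 yaw 76.9
big [ 0.5367 -0.2978  0.0567] 0.0123
big [ 0.5397 -0.3152 -0.0032] 0.0125
  mid [ 0.5382 -0.3065  0.0267] len 0.0176 yaw -80.2
cock tail->thread [ 0.3694 -0.2821  0.017 ] 0.0015
cock tail->thread [ 0.4333 -0.2684  0.0129] 0.002
  mid [ 0.4013 -0.2752  0.0149] len 0.0654 yaw 12.1
tee pipe->open [ 0.5437 -0.1595  0.0182] 0.0026
tee pipe->open [ 0.4964 -0.032   0.0174] 0.0011
  mid [ 0.52   -0.0957  0.0178] len 0.136 yaw 110.3
tee branch [ 0.4731 -0.075   0.0217] 0.0023
```

View pics/s3.png

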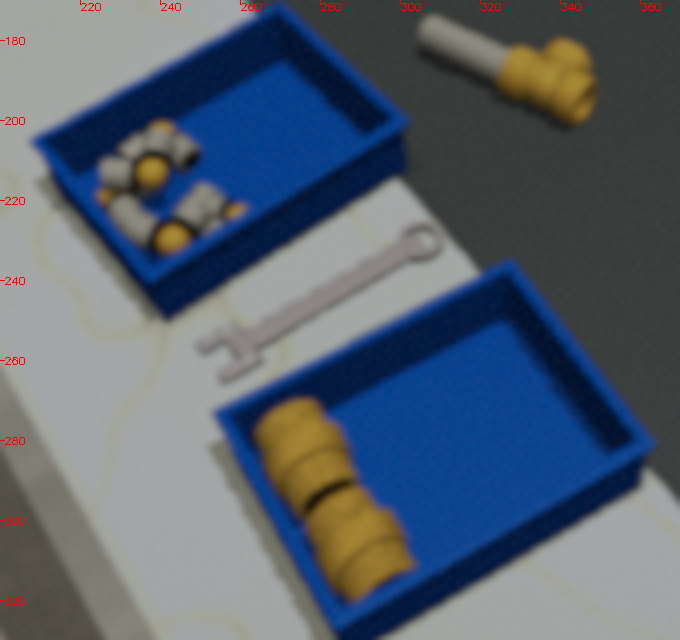

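Run:
```python
from h import *
def T(a,b): return tri([ray('scene',a),ray('side',b)])
D={'valve':[((448,258),(229,195)),((465.6,270),(215,189))],
'nip':[((391,297),(267,169)),((407,304.4),(258,166))],
'big':[((280,142),(388,267)),((286,155.6),(377,255))],
'bin':[((328,240.),(332.5,142)),((360,280),(287.5,164.5)),((289,325),(0,0)),((256,272),(0,0))]}
for k,v in D.items():
    if k=='bin':
        for a,b in v: print(np.round(atz('scene',a,.055),4), np.round(atz('side',b,.055),4))
        continue
    P=[T(*x) for x in v]
    for p in P: print(k,np.round(p[0],4),np.round(p[1][0],4))
    if len(P)>1:
        d=P[1][0]-P[0][0];print('  mid',np.round((P[0][0]+P[1][0])/2,4),'len',round(np.linalg.norm(d[:2]),4),'yaw',round(np.degrees(np.arctan2(d[1],d[0])),1))
d=cv2.imread('pics/side0.png')
crop(d,'d3.png',270,130,430,240,5)
```

```text
valve [0.412  0.2864 0.0121] 0.0015
valve [0.3998 0.3399 0.0141] 0.0042
  mid [0.4059 0.3132 0.0131] len 0.0549 yaw 102.9
nip [0.5988 0.2849 0.0125] 0.0002
nip [0.5841 0.3204 0.0159] 0.0013
  mid [0.5914 0.3027 0.0142] len 0.0384 yaw 112.5
big [ 0.5298 -0.3359  0.0312] 0.0016
big [ 0.5464 -0.2771  0.0238] 0.0011
  mid [ 0.5381 -0.3065  0.0275] len 0.0611 yaw 74.2
[0.6408 0.0899 0.055 ] [0.8432 0.1753 0.055 ]
[0.6465 0.225  0.055 ] [0.6359 0.2109 0.055 ]
[0.835  0.2217 0.055 ] [0.5274 2.3299 0.055 ]
[0.8304 0.0661 0.055 ] [0.5274 2.3299 0.055 ]
```

View pics/d3.png

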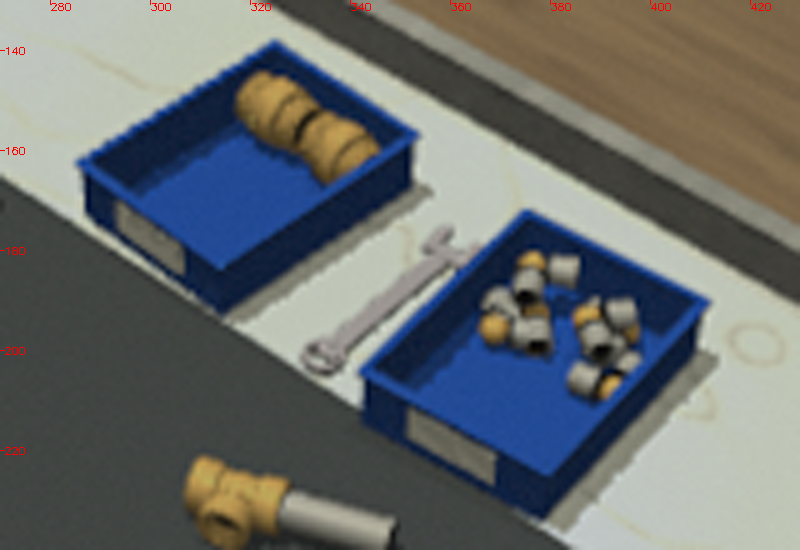

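Run:
```python
from h import *
rows([.591,.303,.15],down(np.radians(22.5)))
```

```text
shift mm [  66.  -118.8  399.5] rot deg [41.6  0.   0.1] pos [0.2835 0.5844 0.2158] t 0.15 gap 0.0938 F [ 0.3 -0.1  0.1]
```

```bash
python3 -m jog '[[[0,-0.017,0.057],[0,0,0],100],[[0,-0.017,0.057],[0,0,0],100],[[0.01,-0.017,0.057],[0,0,0],100],[[0.01,-0.017,0.057],[0,0,0],100],[[0.01,-0.017,0.057],[0,0,0],100],[[0.015,-0.017,0.057],[0,0,0],100],[[0.02,-0.017,0.057],[0,0,0],100],[[0,0,0],[10.4,0,0],100],[[0,0,0],[10.4,0,0],100],[[0,0,0],[10.4,0,0],100],[[0,0,0],[10.4,0,0],100],[[0,0,0],[0,0,0],100]]'
python3 - <<'E'
from h import *
rows([.591,.303,.15],down(np.radians(22.5)))
wshot('w1')
E
```

```text
time: 1.65
tool_pos: [0.597, 0.2948, 0.1435]
tool_rot: [0.393, 0.587, -0.398, 0.585]
force: [-0.1, -0.0, -0.7]
finger_gap: 0.0939
shift mm [-6.5 -2.6 -9.9] rot deg [-0.5  0.1  0.4] pos [0.597  0.2948 0.1435] t 1.65 gap 0.0939 F [-0.1 -0.  -0.7]
```

View pics/w1.png

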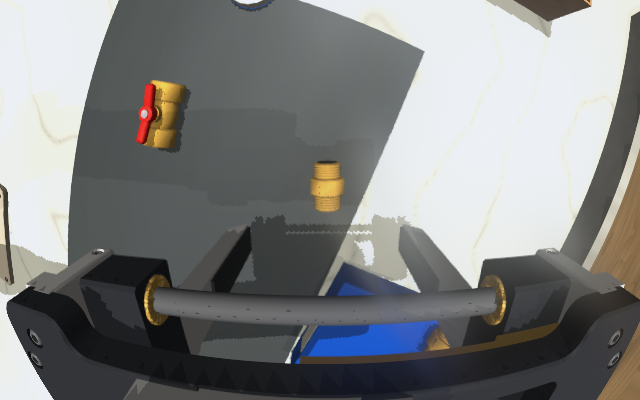

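Run:
```python
from h import *
im,p=wload('w1')
crop(im,'w1n.png',290,140,370,230,7)
crop(im,'w1v.png',110,60,210,170,5)
```

```text
(no output)
```

View pics/w1n.png

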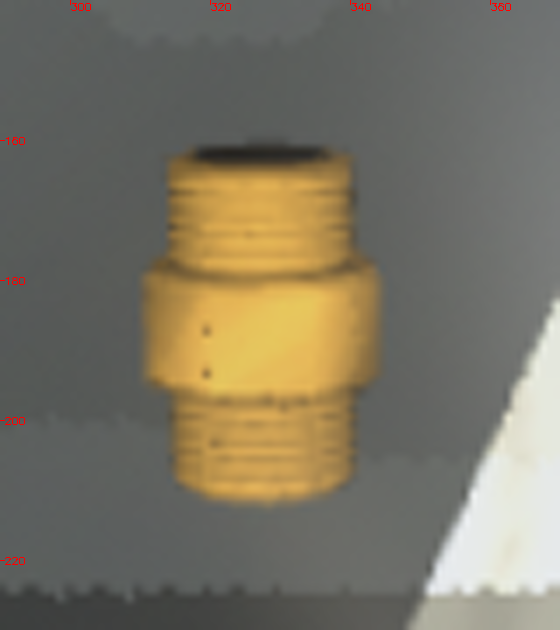

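View pics/w1v.png

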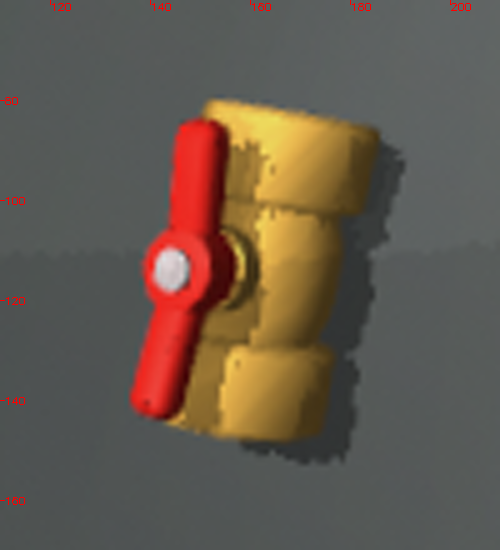

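```bash
python3 -m jog '[[[0.04,0,-0.01],[0,0,0],100],[[0,0,0],[0,0,0],100]]'
python3 - <<'E'
from h import *
im,p=wshot('w2')
crop(im,'w2n.png',270,130,390,260,5)
crop(im,'w2v.png',50,0,190,150,5)
E
```

```text
time: 1.95
tool_pos: [0.593, 0.3044, 0.1032]
tool_rot: [0.391, 0.589, -0.395, 0.587]
force: [-0.8, 0.1, -0.3]
finger_gap: 0.0941
```

View pics/w2n.png

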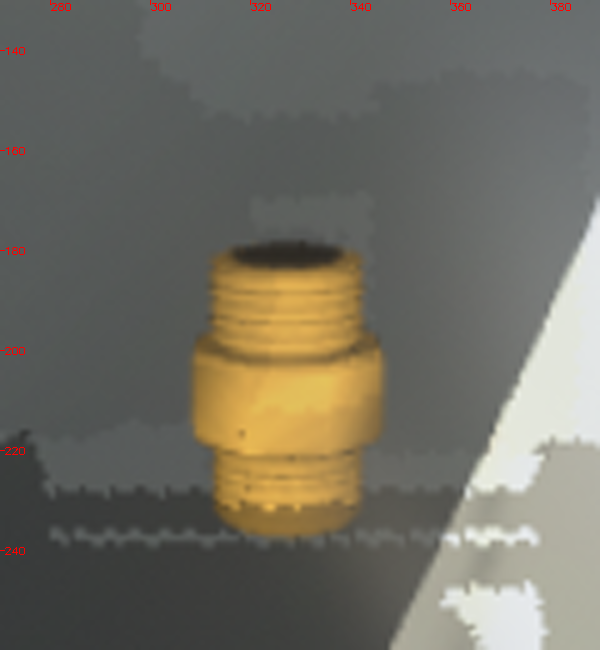

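View pics/w2v.png

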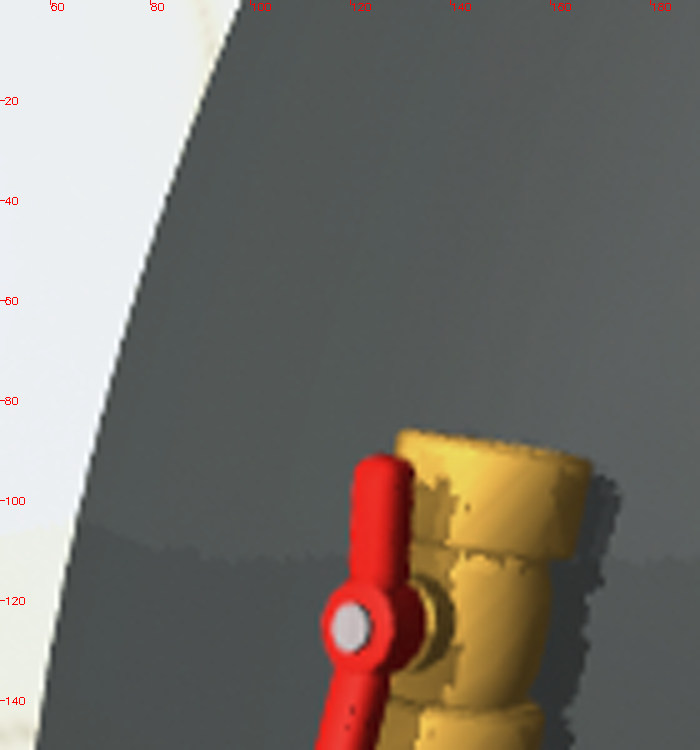

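Run:
```python
from h import *
_,p1=wload('w1');_,p2=wload('w2')
for a,b in [((327.4,187),(327.2,209)),((327,165),(327,184)),((327.8,205),(327.2,228.5)),((310.5,187),(308.3,209)),((344.5,187),(346,209))]:
    P,r=tri([ray('wrist',a,p1),ray('wrist',b,p2)]);print(np.round(P,4),np.round(r,4))
for z in (.016,.02):
  c=[atz('wrist',(327.4,187),z,p1),atz('wrist',(327.2,209),z,p2)];print(np.round(c,4))
for p,uvs in [(p1,[(327,165),(327.8,205)]),(p2,[(327,184),(327.2,228.5)])]:
  a,b=[atz('wrist',u,.016,p) for u in uvs];d=a-b;print(np.degrees(np.arctan2(d[1],d[0])),np.linalg.norm(d), (a+b)/2)
# valve: handle hub top, z~.05 ; 
P,r=tri([ray('wrist',(144.5,113.5),p1),ray('wrist',(119.5,125),p2)]);print('hub',P,r)
P,r=tri([ray('scene',(461,254.5)),ray('side',(219,184.5))]);print('hub fixed',P,r)
# body end corners: silhouette right side edge far end
for u,z in [((185.5,86),.025),((175,147),.025)]: print(atz('wrist',u,z,p1))
a=atz('wrist',(149.5,84),.05,p1);b=atz('wrist',(141,141),.05,p1);d=a-b;print('handle',a,b,(a+b)/2,np.linalg.norm(d),np.degrees(np.arctan2(d[1],d[0])))
```

```text
[0.5964 0.3013 0.0156] [0.0001 0.0001]
[0.588  0.3208 0.0122] [0.0001 0.0001]
[0.6041 0.2831 0.0103] [0.0002 0.0002]
[0.5811 0.2956 0.0177] [0. 0.]
[0.6119 0.307  0.0132] [0.0004 0.0004]
[[0.5964 0.3014 0.016 ]
 [0.5962 0.3013 0.016 ]]
[[0.5961 0.3022 0.02  ]
 [0.5957 0.3024 0.02  ]]
113.27053540495127 0.03992827603967962 [0.595793   0.30301116 0.016     ]
112.84713152414042 0.03969395436278813 [0.59533958 0.30320071 0.016     ]
hub [0.41288158 0.31255198 0.05978689] [np.float64(0.00018541275153653388), np.float64(0.00018541275153647707)]
hub fixed [0.40220627 0.31349578 0.05218202] [np.float64(0.0032244420279210996), np.float64(0.003224442027920979)]
[0.42876831 0.34584251 0.025     ]
[0.43817692 0.28466479 0.025     ]
handle [0.40241096 0.33851837 0.05      ] [0.41120161 0.28427099 0.05      ] [0.40680629 0.31139468 0.05      ] 0.054955020384172264 99.20461752673184
```

Run:
```python
from h import *
rows([.596,.302,.014],down(np.radians(23)))
```

```text
shift mm [91.7 -0.3  2. ] rot deg [-0.6  0.1  0.1] pos [0.5956 0.3041 0.1057] t 2.0 gap 0.0941 F [ 0.1 -0.7  1. ]
```

```bash
python3 -m jog '[[[0.035,0,0.002],[-0.6,0,0],70],[[0.035,0,0],[0,0,0],70],[[0,0,0],[0,0,0],70],[[0,0,0],[0,0,0],70]]'
python3 - <<'E'
from h import *
for i in range(3): print(np.round(get_state()['tool_pos'],4))
rows([.596,.302,.014],down(np.radians(23)))
E
```

```text
time: 2.5
tool_pos: [0.6039, 0.3024, 0.0429]
tool_rot: [0.393, 0.587, -0.386, 0.593]
force: [0.1, 0.3, 0.2]
finger_gap: 0.0661
[0.6039 0.3024 0.0429]
[0.6039 0.3024 0.0429]
[0.6039 0.3024 0.0429]
shift mm [28.8 -7.8 -2.8] rot deg [ 0.1  0.1 -0.7] pos [0.6039 0.3024 0.0429] t 2.5 gap 0.0661 F [0.1 0.3 0.2]
```

```bash
python3 -m jog '[[[0.0,-0.008,-0.003],[0,0,-0.7],70],[[0,0,0],[0,0,0],70]]'
python3 - <<'E'
from h import *
rows([.596,.302,.014],down(np.radians(23)))
E
```

```text
time: 2.75
tool_pos: [0.5966, 0.3026, 0.0462]
tool_rot: [0.39, 0.589, -0.389, 0.591]
force: [-0.1, 0.1, -0.8]
finger_gap: 0.0658
shift mm [32.2 -0.9  0.3] rot deg [ 0.2  0.1 -0.2] pos [0.5966 0.3026 0.0462] t 2.75 gap 0.0658 F [-0.1  0.1 -0.8]
```

```bash
python3 -m jog '[[[0.02,-0.001,0],[0,0,0],60],[[0,0,0],[0,0,0],60]]'
python3 - <<'E'
from h import *
rows([.596,.302,.014],down(np.radians(23)))
E
```

```text
time: 3.0
tool_pos: [0.5957, 0.3026, 0.0257]
tool_rot: [0.39, 0.589, -0.388, 0.592]
force: [-0.1, -1.0, 0.1]
finger_gap: 0.057
shift mm [11.7 -0.1  0.7] rot deg [ 0.2  0.1 -0.3] pos [0.5957 0.3026 0.0257] t 3.0 gap 0.057 F [-0.1 -1.   0.1]
```

```bash
python3 -m jog '[[[0.0115,0,0.001],[0,0,0],50],[[0,0,0],[0,0,0],50]]'
python3 - <<'E'
from h import *
rows([.596,.302,.014],down(np.radians(23)))
im,p=wshot('w3'); crop(im,'w3c.png',220,150,430,300,3)
E
```

```text
time: 3.25
tool_pos: [0.5959, 0.3014, 0.0126]
tool_rot: [0.39, 0.589, -0.388, 0.591]
force: [1.2, 1.0, 0.6]
finger_gap: 0.047
shift mm [-1.4  0.3 -0.5] rot deg [ 0.2  0.1 -0.2] pos [0.5959 0.3014 0.0126] t 3.25 gap 0.047 F [1.2 1.  0.6]
```

View pics/w3c.png

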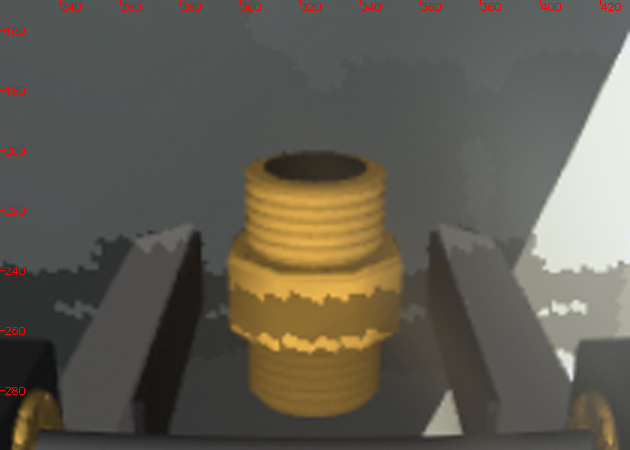

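```bash
python3 -m jog '[[[0,0,0],[0,0,0],20],[[0,0,0],[0,0,0],20],[[0,0,0],[0,0,0],20],[[0,0,0],[0,0,0],20]]'; python3 -m jog '[[[-0.02,0,0],[0,0,0],20],[[-0.03,0,0],[0,0,0],20],[[-0.04,0,0],[0,0,0],20],[[0,0,0],[0,0,0],20]]';python3 - <<'E'
from h import *
rows([.483,.0036,.11],down(np.radians(20.3)))
im,p=wshot('w4'); crop(im,'w4c.png',200,100,440,300,3)
E
```

```text
time: 3.8
tool_pos: [0.597, 0.3019, 0.0138]
tool_rot: [0.391, 0.589, -0.388, 0.592]
force: [0.1, -0.4, -2.0]
finger_gap: 0.0316
time: 4.3
tool_pos: [0.5974, 0.302, 0.1104]
tool_rot: [0.392, 0.588, -0.387, 0.592]
force: [0.6, -0.1, -0.4]
finger_gap: 0.0316
shift mm [  -1.3 -222.6  229.3] rot deg [ 2.9  0.1 -0.5] pos [0.5974 0.302  0.1104] t 4.3 gap 0.0316 F [ 0.6 -0.1 -0.4]
```

View pics/w4c.png

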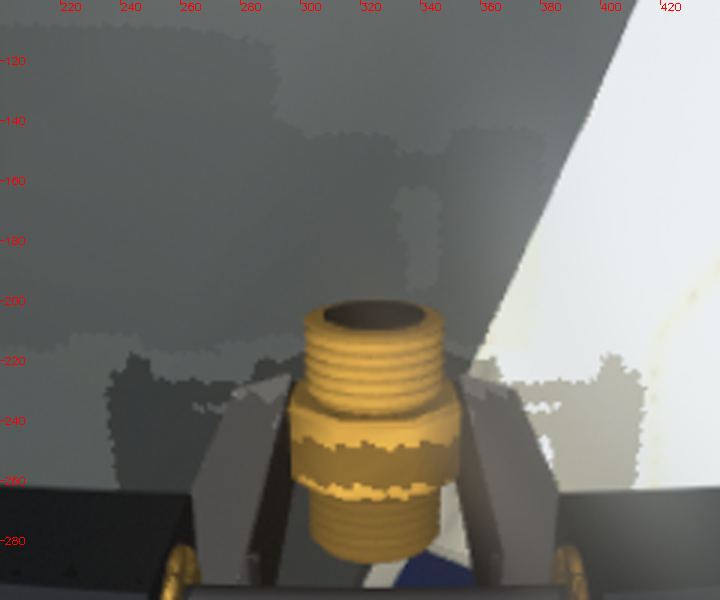

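```bash
python3 -m jog '[[[-0.012,-0.040,0.036],[0,0,0],20],[[-0.012,-0.042,0.037],[0.7,0,0],20],[[-0.012,-0.042,0.037],[0.7,0,0],20],[[-0.012,-0.042,0.037],[0.7,0,0],20],[[-0.012,-0.042,0.037],[0.7,0,0],20],[[-0.012,-0.042,0.037],[0,0,0],20],[[-0.012,-0.042,0.037],[0,0,0],20],[[-0.012,-0.040,0.036],[0,0,0],20],[[0,0,0],[0,0,0],20],[[0,0,0],[0,0,0],20]]';python3 - <<'E'
from h import *
rows([.404,-.1,.2],down(np.radians(20.3)))
im,p=wshot('w5'); 
E
```

```text
time: 5.6
tool_pos: [0.3832, -0.1049, 0.2009]
tool_rot: [0.403, 0.582, -0.405, 0.579]
force: [-0.2, -0.1, -1.1]
finger_gap: 0.0317
shift mm [ 0.8 21.2  2.6] rot deg [ 0.  -0.1  0.3] pos [ 0.3832 -0.1049  0.2009] t 5.6 gap 0.0317 F [-0.2 -0.1 -1.1]
```

View pics/w5.png

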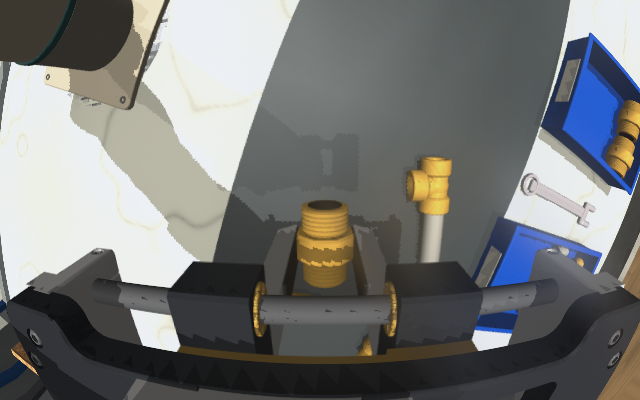

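```bash
python3 -m jog '[[[0.04,0.01,0.02],[0,0,0],20],[[0.04,0.01,0.02],[0,0,0],20],[[0,0,0],[0,0,0],20]]';python3 - <<'E'
from h import *
im,p=wshot('w6'); print(p)
crop(im,'w6c.png',380,80,530,240,5)
im,p=wload('w5'); print(p)
crop(im,'w5c.png',390,140,480,260,6)
E
```

```text
time: 6.02
tool_pos: [0.4192, -0.1312, 0.1177]
tool_rot: [0.4, 0.584, -0.401, 0.581]
force: [0.1, 0.9, -0.3]
finger_gap: 0.0314
(array([ 0.41920989, -0.13118594,  0.11769089]), array([ 0.40022506,  0.58425149, -0.40139309,  0.58082157]))
(array([ 0.38323633, -0.10493615,  0.20090581]), array([ 0.40270243,  0.58196856, -0.40505211,  0.57885761]))
```

View pics/w6c.png

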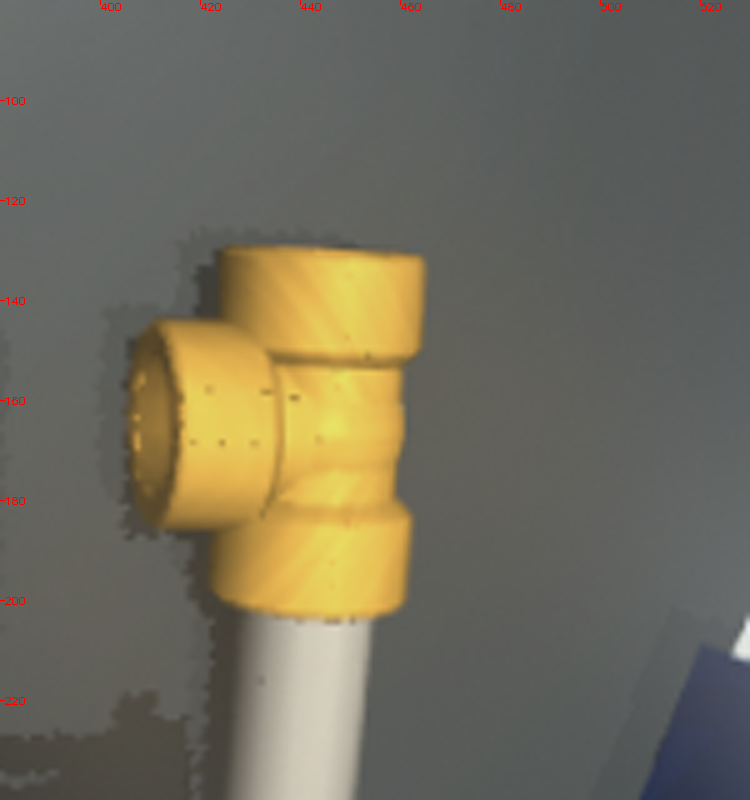

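View pics/w5c.png

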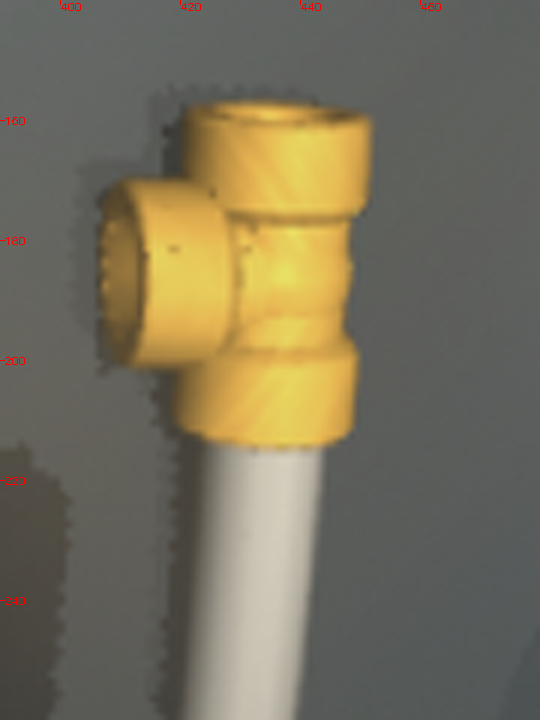

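```bash
cat > fit.py <<'E'
from h import *
t=np.linspace(0,2*np.pi,181)
def circ(c,ax,r):  # vertical circle with axis dir 'ax' ('x'/'y')
    o=np.zeros_like(t)
    return np.c_[c[0]+(o if ax=='x' else r*np.cos(t)), c[1]+(r*np.cos(t) if ax=='x' else o), c[2]+r*np.sin(t)]
def place(P,x,y,yaw,z=0): c,s=np.cos(yaw),np.sin(yaw); return P@np.array([[c,s,0],[-s,c,0],[0,0,1]])+[x,y,z]
def bbox(uv): return dict(l=uv[:,0].min(),r=uv[:,0].max(),t=uv[:,1].min(),b=uv[:,1].max())
def fit(obs,x0,z=False):
    """obs: list of (pose_or_camname, localpoints, {side:pixel})"""
    def f(v):
        e=[]
        for cam,P,d in obs:
            W=place(P,v[0],v[1],v[2],v[3] if z else 0)
            uv=proj_fixed(cam,W) if isinstance(cam,str) else projw(W,cam)
            b=bbox(uv); e+=[(b[k]-d[k])*(1 if not isinstance(cam,str) else 1) for k in d]
        return np.array(e)
    r=least_squares(f,list(x0)+([0.] if z else []),x_scale=[.01,.01,.1]+([.01] if z else []))
    print('pose',np.round(r.x[:2],4),'yaw',round(np.degrees(r.x[2]),2),'z' if z else '',np.round(r.x[3:],4),'rms',round(np.sqrt(np.mean(r.fun**2)),2),np.round(r.fun,1))
    return r.x
E
python3 - <<'E'
from fit import *
_,a=wload('w6');_,b=wload('w5')
op=circ((0,.032,.019),'y',.019);bo=circ((0,-.032,.019),'y',.019);br=circ((-.032,0,.019),'x',.019)
obs6=[(a,op,dict(l=424,r=465,t=129)),(a,bo,dict(l=422,r=461.5,b=203.5)),(a,br,dict(l=405.5,t=144,b=186))]
obs5=[(b,op,dict(l=420.5,r=451.5,t=157)),(b,bo,dict(l=419.5,r=449,b=214.5)),(b,br,dict(l=406.5,t=170,b=201))]
x0=[.507,-.062,.354]
fit(obs6,x0);fit(obs5,x0);x=fit(obs6+obs5,x0);fit(obs6+obs5,x0,z=True)
def w(l): return np.round(place(np.array([[*l,0.]]),*x)[0],4)
print('nip',w((0,.07)),'valve',w((0,.141)),'cock',w((-.077,0)))
rows([*w((0,.07))[:2],.1],down(x[2]))
E
```

```text
pose [ 0.5079 -0.0602] yaw 22.62  [] rms 0.3 [-0.2  0.1 -0.2  0.1  0.3  0.6 -0.2 -0.5  0.2]
pose [ 0.5079 -0.0602] yaw 22.78  [] rms 0.42 [-0.1  0.3 -0.6 -0.4  0.4  0.4 -0.2 -0.5  0.6]
pose [ 0.5079 -0.0602] yaw 22.68  [] rms 0.37 [-0.2  0.1 -0.3  0.1  0.3  0.5 -0.2 -0.5  0.2 -0.1  0.4 -0.5 -0.4  0.3
  0.4 -0.2 -0.5  0.6]
pose [ 0.5093 -0.0603] yaw 22.62 z [-0.0034] rms 0.23 [-0.1 -0.3  0.3  0.2 -0.1  0.2  0.1 -0.1 -0.   0.1  0.2 -0.4 -0.3  0.2
  0.   0.1 -0.5  0.3]
nip [0.4809 0.0044 0.    ] valve [0.4536 0.0699 0.    ] cock [ 0.4369 -0.0899  0.    ]
shift mm [  18.9  106.1 -104. ] rot deg [-1.7 -0.2  0.2] pos [ 0.4192 -0.1307  0.1189] t 6.075 gap 0.0316 F [-0.7  0.  -0.7]
```

```bash
python3 -m jog '[[[0,0.035,-0.034],[-1.7,0,0],20],[[0,0.035,-0.034],[0,0,0],20],[[0.01,0.035,-0.034],[0,0,0],20],[[0,0,0],[0,0,0],20],[[0,0,0],[0,0,0],20]]';python3 - <<'E'
from h import *
rows([.4809,.0044,.06],down(np.radians(22.7)))
E
```

```text
time: 6.7
tool_pos: [0.4796, 0.0126, 0.1145]
tool_rot: [0.391, 0.59, -0.388, 0.59]
force: [0.1, -0.9, -1.0]
finger_gap: 0.0319
shift mm [54.5 -2.2  8.3] rot deg [ 0.4 -0.2 -0.2] pos [0.4796 0.0126 0.1145] t 6.7 gap 0.0319 F [ 0.1 -0.9 -1. ]
```

```bash
python3 -m jog '[[[0.03,-0.002,0.008],[0.3,0,0],20],[[0.03,0,0],[0,0,0],20],[[0,0,0],[0,0,0],20]]';python3 - <<'E'
from h import *
rows([.4809,.0044,.016],down(np.radians(22.7)))
E
```

```text
time: 7.08
tool_pos: [0.4811, 0.0029, 0.0566]
tool_rot: [0.394, 0.588, -0.39, 0.589]
force: [0.3, 0.3, -0.4]
finger_gap: 0.0318
shift mm [40.6  0.1 -1.4] rot deg [-0.1 -0.1 -0.4] pos [0.4811 0.0029 0.0566] t 7.075 gap 0.0318 F [ 0.3  0.3 -0.4]
```

```bash
python3 -m jog '[[[0.02,0,-0.001],[0,0,-0.3],20],[[0.015,0,0],[0,0,0],20],[[0,0,0],[0,0,0],20]]';python3 - <<'E'
from h import *
rows([.4809,.0044,.015],down(np.radians(22.7)))
E
```

```text
time: 7.45
tool_pos: [0.4822, 0.0021, 0.0243]
tool_rot: [0.394, 0.587, -0.392, 0.589]
force: [0.2, 0.0, -0.4]
finger_gap: 0.0315
shift mm [ 9.3 -0.4 -2.6] rot deg [-0.2  0.  -0.3] pos [0.4822 0.0021 0.0243] t 7.45 gap 0.0315 F [ 0.2  0.  -0.4]
```

```bash
python3 -m jog '[[[0.006,0,-0.003],[0,0,-0.3],20],[[0.0,0,0],[0,0,0],20]]';python3 - <<'E'
from h import *
rows([.4809,.0044,.014],down(np.radians(22.7)))
E
```

```text
time: 7.7
tool_pos: [0.4818, 0.0049, 0.0192]
tool_rot: [0.393, 0.587, -0.393, 0.588]
force: [0.1, -0.9, -0.2]
finger_gap: 0.0316
shift mm [ 5.2 -1.   0.1] rot deg [-0.3  0.1 -0.1] pos [0.4818 0.0049 0.0192] t 7.7 gap 0.0316 F [ 0.1 -0.9 -0.2]
```

Down to the bench, release, back up.

```bash
python3 -m jog '[[[0.005,-0.001,0],[0,0,0],20],[[0.0,0,0],[0,0,0],20]]'; python3 -m jog '[[[0,0,0],[0,0,0],34],[[0,0,0],[0,0,0],45],[[0,0,0],[0,0,0],55],[[-0.02,0,0],[0,0,0],55],[[-0.05,0,0],[0,0,0],70],[[-0.04,0,-0.03],[0,0,0],100],[[0,0,-0.05],[0,0,0],100],[[0,0,0],[0,0,0],100]]';python3 - <<'E'
from h import *
im,p=wshot('w7');print(p)
E
```

```text
time: 7.95
tool_pos: [0.4812, 0.0047, 0.0144]
tool_rot: [0.393, 0.587, -0.393, 0.589]
force: [0.2, -0.0, -2.1]
finger_gap: 0.0315
time: 8.95
tool_pos: [0.4509, 0.0805, 0.1282]
tool_rot: [0.395, 0.586, -0.392, 0.588]
force: [0.0, 0.1, 0.4]
finger_gap: 0.0883
(array([0.450869  , 0.0804979 , 0.12819483]), array([ 0.39500047,  0.5862461 , -0.39243953,  0.58845675]))
```

View pics/w7.png

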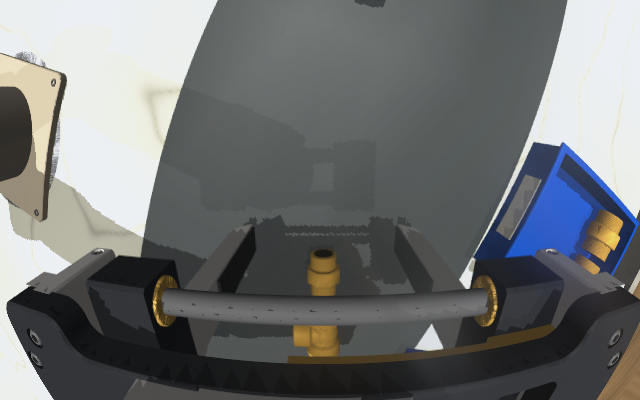

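```bash
python3 -m jog '[[[-0.01,0.011,-0.055],[0,0,0],100],[[-0.01,0.011,-0.055],[0,0,0],100],[[0,0.011,-0.055],[0,0,0],100],[[0,0.011,-0.050],[0,0,0],100],[[0,0,0],[10,0,0],100],[[0,0,0],[0,0,0],100],[[0,0,0],[0,0,0],100]]';python3 - <<'E'
from h import *
im,p=wshot('w8');print(p)
crop(im,'w8c.png',240,100,440,280,4)
E
```

```text
time: 9.88
tool_pos: [0.4202, 0.2908, 0.1471]
tool_rot: [0.451, 0.541, -0.448, 0.55]
force: [-0.2, 0.1, 0.1]
finger_gap: 0.094
(array([0.42020578, 0.29084717, 0.14713134]), array([ 0.45071399,  0.54143895, -0.44825071,  0.55024727]))
```

View pics/w8c.png

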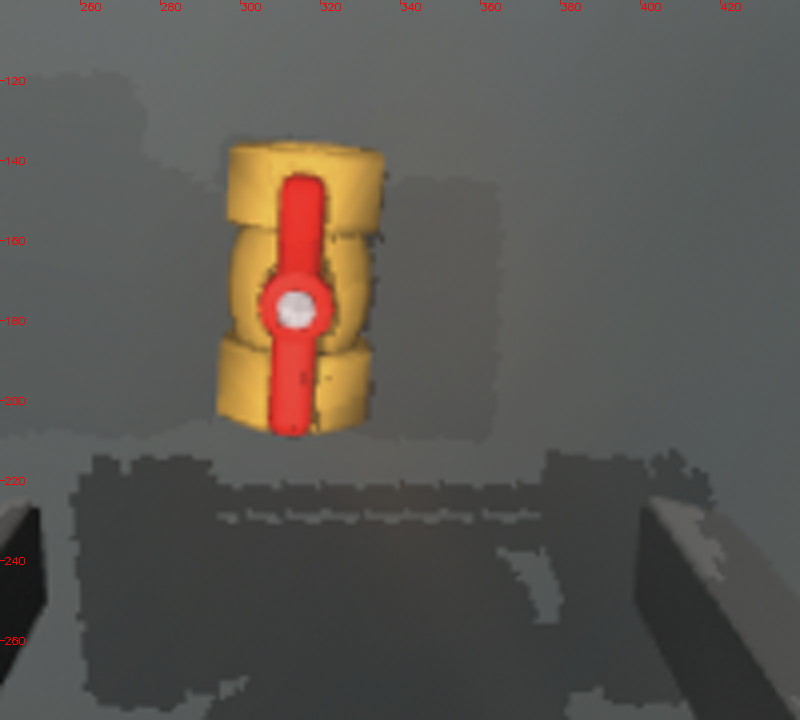

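```bash
cat >> fit.py <<'E'
def octa(x,af,zc):  # octagon in plane x=const, vertical side flats
    a=np.radians(22.5+45*np.arange(8));r=af/2/np.cos(np.radians(22.5)); return np.c_[np.full(8,x),r*np.cos(a),zc+r*np.sin(a)]
E
python3 - <<'E'
from fit import *
_,a=wload('w8');_,b=wload('w1')
e1=octa(.033,.036,.018);e2=octa(-.033,.036,.018)
o8=[(a,e1,dict(l=297,r=336,t=135.5)),(a,e2,dict(l=294,r=332.3,b=208))]
o1=[(b,e1,dict(l=150.5,t=79.5,r=185.5)),(b,e2,dict(r=176,b=148.5))]
x0=[.407,.312,1.78]
fit(o8,x0);fit(o1,x0);x=fit(o8+o1,x0);fit(o8+o1,x0,z=True)
print(tri([ray('wrist',(313.5,177),a),ray('wrist',(144.5,113.5),b)]))
rows([x[0],x[1],.1],down(x[2]-np.pi/2))
E
```

```text
pose [0.4084 0.311 ] yaw 98.04  [] rms 0.51 [ 0.1 -0.2 -0.6  0.7 -0.6  0.5]
pose [0.4093 0.3112] yaw 99.55  [] rms 0.31 [-0.2  0.4  0.3 -0.1 -0.4]
pose [0.4086 0.311 ] yaw 98.43  [] rms 0.58 [ 0.1 -0.2 -0.6  1.2 -0.1  0.5 -0.2  0.2  0.3 -1.2 -0.2]
pose [0.4085 0.3109] yaw 98.44 z [-0.001] rms 0.54 [-0.  -0.5 -0.5  1.1 -0.4  0.3  0.2  0.4  0.5 -1.  -0.2]
(array([0.40796891, 0.31077327, 0.05153793]), [np.float64(0.00018268086210305787), np.float64(0.00018268086210287407)])
shift mm [ 46.9  -8.  -22.6] rot deg [ 2.6  0.4 -0.6] pos [0.4203 0.2906 0.1472] t 9.925 gap 0.0939 F [ 0.4 -0.8  0.5]
```

```bash
python3 -m jog '[[[0.03,-0.008,-0.023],[2.6,0,0],100],[[0.03,0,0],[0,0,-0.5],100],[[0,0,0],[0,0,0],100]]';python3 - <<'E'
from h import *
rows([.4085,.311,.05],down(np.radians(8.4)))
E
```

```text
time: 10.3
tool_pos: [0.411, 0.3094, 0.0866]
tool_rot: [0.462, 0.532, -0.463, 0.537]
force: [0.4, 0.1, -0.1]
finger_gap: 0.0941
shift mm [36.5 -2.4 -2.2] rot deg [-0.2  0.3 -0.2] pos [0.411  0.3094 0.0866] t 10.3 gap 0.0941 F [ 0.4  0.1 -0.1]
```

```bash
python3 -m jog '[[[0,-0.002,-0.002],[0,0,0],80],[[0.03,0,0],[0,0,0],80],[[0.02,0,0],[0,0,0],70],[[0,0,0],[0,0,0],65]]';python3 - <<'E'
from h import *
rows([.4085,.311,.013],down(np.radians(8.4)))
E
```

```text
time: 10.8
tool_pos: [0.4124, 0.3114, 0.0402]
tool_rot: [0.466, 0.531, -0.461, 0.537]
force: [1.0, 0.2, -0.3]
finger_gap: 0.0621
shift mm [27.1 -4.2 -0.2] rot deg [-0.2  0.1 -0.6] pos [0.4124 0.3114 0.0402] t 10.8 gap 0.0621 F [ 1.   0.2 -0.3]
```

```bash
python3 -m jog '[[[0,-0.003,0],[0,0,-0.5],65],[[0.015,-0.001,0],[0,0,0],60],[[0.01,0,0],[0,0,0],60],[[0,0,0],[0,0,0],60]]';python3 - <<'E'
from h import *
rows([.4085,.311,.013],down(np.radians(8.4)))
im,p=wshot('w9'); crop(im,'w9c.png',200,120,440,300,3)
E
```

```text
time: 11.3
tool_pos: [0.4098, 0.3119, 0.0164]
tool_rot: [0.465, 0.533, -0.461, 0.536]
force: [-0.1, -0.2, 0.0]
finger_gap: 0.0567
shift mm [ 3.4 -1.4  0.7] rot deg [-0.2 -0.  -0.3] pos [0.4098 0.3119 0.0164] t 11.3 gap 0.0567 F [-0.1 -0.2  0. ]
```

View pics/w9c.png

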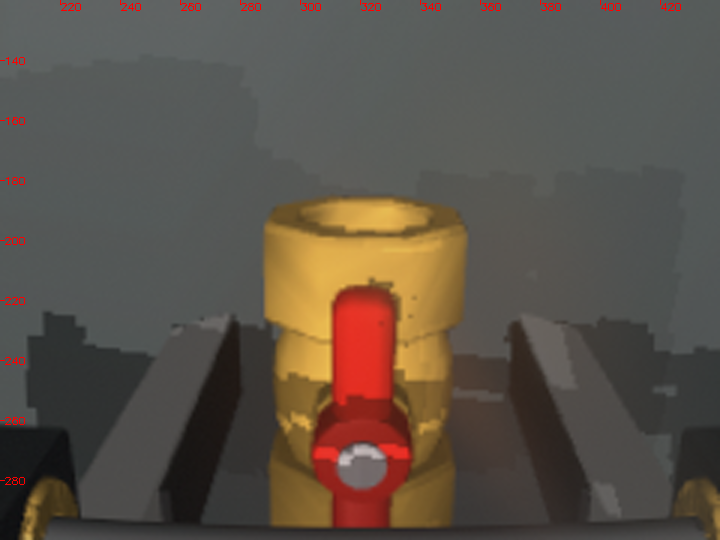

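```bash
python3 -m jog '[[[0.003,-0.001,0],[0,0,-0.3],50],[[0,0,0],[0,0,0],20],[[0,0,0],[0,0,0],20],[[0,0,0],[0,0,0],20],[[0,0,0],[0,0,0],20]]'
python3 - <<'E'
from h import *
rows([.4085,.311,.013],down(np.radians(8.4)))
im,p=wshot('w10a'); crop(im,'w10ac.png',200,120,440,300,3)
E
python3 -m jog '[[[-0.02,0,0],[0,0,0],20],[[-0.04,0,0],[0,0,0],20],[[-0.05,0,0],[0,0,0],20],[[0,0,0],[0,0,0],20]]';python3 - <<'E'
from h import *
rows([.4536,.0699,.11],down(np.radians(22.7)))
im,p=wshot('w10'); crop(im,'w10c.png',200,120,440,300,3)
E
```

```text
time: 11.98
tool_pos: [0.4082, 0.3117, 0.0137]
tool_rot: [0.463, 0.535, -0.463, 0.534]
force: [-0.0, 0.3, -1.2]
finger_gap: 0.0322
shift mm [0.7 0.2 0.7] rot deg [-0.2 -0.   0.1] pos [0.4082 0.3117 0.0137] t 11.975 gap 0.0322 F [-0.   0.3 -1.2]
time: 12.52
tool_pos: [0.4084, 0.3111, 0.1253]
tool_rot: [0.462, 0.535, -0.464, 0.534]
force: [0.2, 0.3, -2.9]
finger_gap: 0.0322
shift mm [ 15.5  10.5 245.2] rot deg [-14.5   0.    0.1] pos [0.4084 0.3111 0.1253] t 12.525 gap 0.0322 F [ 0.2  0.3 -2.9]
```

View pics/w10c.png

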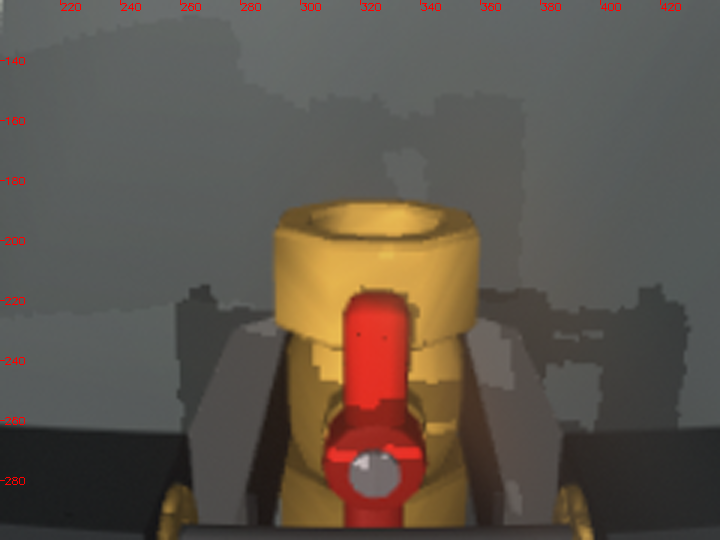

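View pics/w10ac.png

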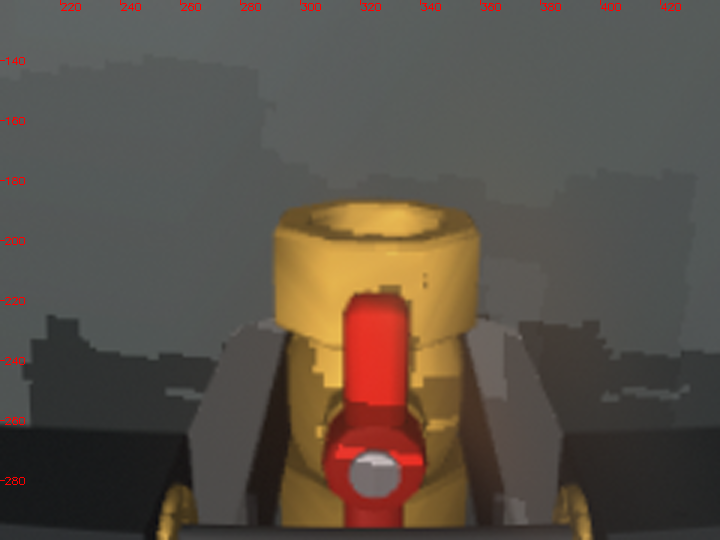

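```bash
python3 -m jog '[[[0,0.002,0.049],[0,0,0],20],[[0,0.002,0.049],[0,0,0],20],[[0,0.002,0.049],[0,0,0],20],[[0,0.002,0.049],[0,0,0],20],[[0,0.002,0.045],[0,0,0],20],[[0,0,0],[-7.2,0,0],20],[[0,0,0],[-7.2,0,0],20],[[0,0,0],[0,0,0],20],[[0,0,0],[0,0,0],20]]';python3 - <<'E'
from h import *
rows([.4536,.0699,.08],down(np.radians(22.7)))
for n in ['scene','side']: cv2.imwrite(f'pics/{n}1.png',capture(n)[:,:,::-1])
s=cv2.imread('pics/scene1.png');crop(s,'s1b.png',280,150,420,270,5)
E
```

```text
time: 13.7
tool_pos: [0.444, 0.065, 0.1111]
tool_rot: [0.382, 0.595, -0.398, 0.584]
force: [0.3, 0.2, -2.8]
finger_gap: 0.0324
shift mm [30.8 11.6 -0.8] rot deg [ 0.3 -0.   1.6] pos [0.444  0.065  0.1111] t 13.7 gap 0.0324 F [ 0.3  0.2 -2.8]
```

View pics/s1b.png

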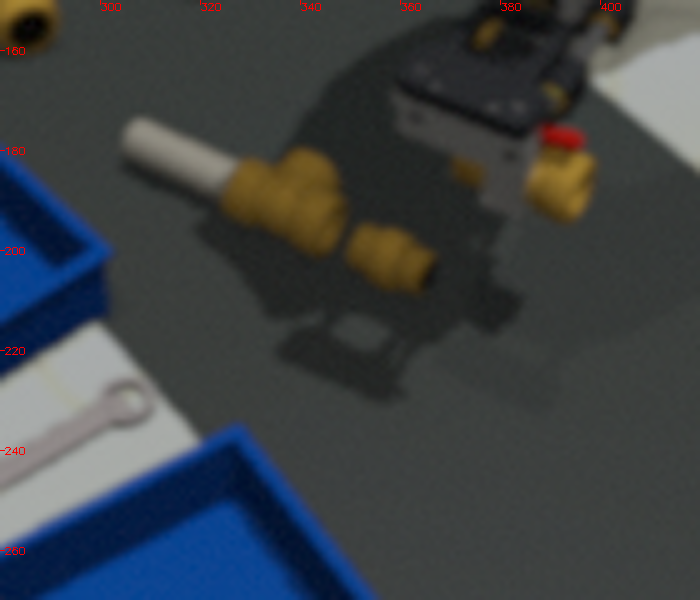

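```bash
python3 -m jog '[[[0,0.0116,-0.001],[0.3,0,1.6],20],[[0.03,0,0],[0,0,0],20],[[0.02,0,0],[0,0,0],20],[[0,0,0],[0,0,0],20]]';python3 - <<'E'
from h import *
rows([.4536,.0699,.03],down(np.radians(22.7)))
E
```

```text
time: 14.3
tool_pos: [0.4581, 0.0732, 0.0604]
tool_rot: [0.394, 0.587, -0.389, 0.591]
force: [-0.1, -0.6, -3.1]
finger_gap: 0.0322
shift mm [30.3 -5.6  1.3] rot deg [ 0.   0.  -0.5] pos [0.4581 0.0732 0.0604] t 14.3 gap 0.0322 F [-0.1 -0.6 -3.1]
```

```bash
python3 -m jog '[[[0,-0.0055,0.001],[0,0,-0.5],20],[[0.02,0,0],[0,0,0],20],[[0.01,0,0],[0,0,0],20],[[0,0,0],[0,0,0],20]]';python3 - <<'E'
from h import *
rows([.4536,.0699,.015],down(np.radians(22.7)))
E
```

```text
time: 14.8
tool_pos: [0.4554, 0.0705, 0.0324]
tool_rot: [0.393, 0.587, -0.391, 0.59]
force: [0.0, -0.7, -3.1]
finger_gap: 0.032
shift mm [17.4 -2.  -0.2] rot deg [ 0.   0.1 -0.3] pos [0.4554 0.0705 0.0324] t 14.8 gap 0.032 F [ 0.  -0.7 -3.1]
```

```bash
python3 -m jog '[[[0.006,-0.002,0],[0,0,-0.3],20],[[0.006,0,0],[0,0,0],20],[[0,0,0],[0,0,0],20]]';python3 - <<'E'
from h import *
rows([.4536,.0699,.0138],down(np.radians(22.7)))
E
```

```text
time: 15.18
tool_pos: [0.4543, 0.0697, 0.0207]
tool_rot: [0.392, 0.588, -0.392, 0.59]
force: [-1.1, 0.2, -2.1]
finger_gap: 0.0323
shift mm [ 6.9 -0.6 -0.4] rot deg [ 0.   0.1 -0. ] pos [0.4543 0.0697 0.0207] t 15.175 gap 0.0323 F [-1.1  0.2 -2.1]
```

```bash
python3 -m jog '[[[0.006,-0.0005,0],[0,0,0],20],[[0.0005,0,0],[0,0,0],20],[[0,0,0],[0,0,0],20]]';python3 - <<'E'
from h import *
rows([.4536,.0699,.0138],down(np.radians(22.7)))
E
```

```text
time: 15.55
tool_pos: [0.4542, 0.0696, 0.0145]
tool_rot: [0.392, 0.588, -0.392, 0.59]
force: [0.9, -1.0, -2.5]
finger_gap: 0.0322
shift mm [ 0.7 -0.5 -0.5] rot deg [ 0.   0.1 -0.1] pos [0.4542 0.0696 0.0145] t 15.55 gap 0.0322 F [ 0.9 -1.  -2.5]
```

```bash
python3 -m jog '[[[0.001,0,0],[0,0,0],20],[[0,0,0],[0,0,0],20]]'; python3 -m jog '[[[0,0,0],[0,0,0],36],[[0,0,0],[0,0,0],45],[[0,0,0],[0,0,0],55],[[-0.02,0,0],[0,0,0],55],[[-0.05,0,0],[0,0,0],60],[[-0.05,0,0],[0,0,0],70],[[0,-0.05,0.03],[0,0,0],100],[[0,-0.05,0.03],[0,0,0],100],[[0,0,0],[0,0,0],100]]';python3 - <<'E'
from h import *
im,p=wshot('w11');print(p)
E
```

```text
time: 15.8
tool_pos: [0.4544, 0.0697, 0.0138]
tool_rot: [0.392, 0.588, -0.392, 0.59]
force: [-0.6, 0.0, -3.2]
finger_gap: 0.0325
time: 16.92
tool_pos: [0.3859, -0.025, 0.1383]
tool_rot: [0.392, 0.587, -0.389, 0.592]
force: [0.6, -0.5, -0.3]
finger_gap: 0.0919
(array([ 0.38589445, -0.02495879,  0.13834993]), array([ 0.39183544,  0.58672437, -0.38919587,  0.59223819]))
```

View pics/w11.png

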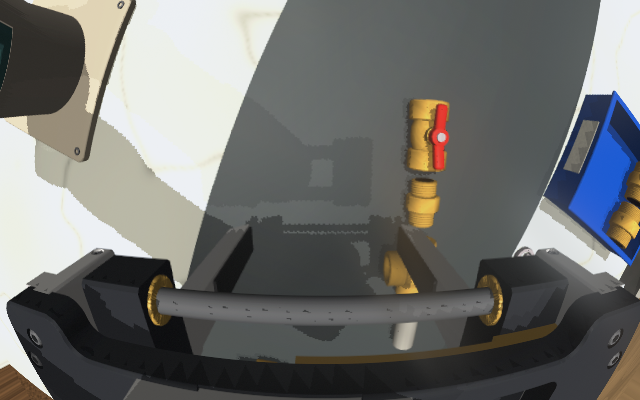

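```bash
python3 -m jog '[[[-0.02,-0.02,0.04],[10,0,0],100],[[0,0,0],[10.4,0,0],100],[[0,0,0],[10.4,0,0],100],[[0,0,0],[10.4,0,0],100],[[0,0,0],[10.4,0,0],100],[[0,0,0],[10.4,0,0],100],[[0,0,0],[10.4,0,0],100],[[0,0,0],[10.4,0,0],100],[[0,0,0],[10.4,0,0],100],[[0,0,0],[8,0,0],100],[[0,0,0],[0,0,0],100]]';python3 - <<'E'
from h import *
rows([.40,-.275,.15],down(np.radians(-78)))
im,p=wshot('w12');print(p)
E
```

```text
time: 18.35
tool_pos: [0.4002, -0.0581, 0.1587]
tool_rot: [0.711, 0.063, -0.697, 0.065]
force: [0.1, -1.0, 0.1]
finger_gap: 0.0937
shift mm [  9.  213.2  39.4] rot deg [-1.6 -1.1 -0.3] pos [ 0.4002 -0.0581  0.1587] t 18.35 gap 0.0937 F [ 0.1 -1.   0.1]
(array([ 0.40019288, -0.05814412,  0.15865123]), array([ 0.7112312 ,  0.06269614, -0.69711207,  0.06522364]))
```

View pics/w12.png

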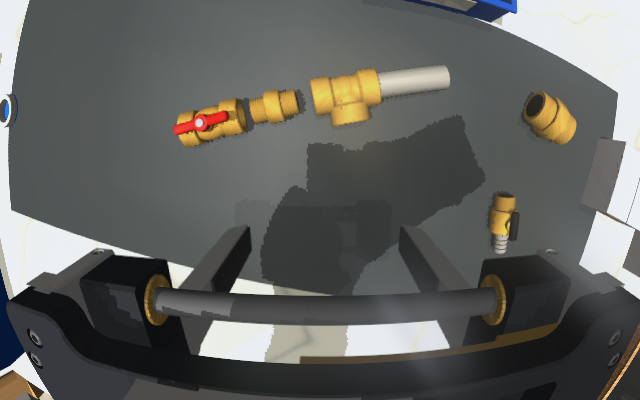

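Run:
```python
from h import *
im,p=wload('w12')
crop(im,'w12a.png',165,50,325,160,5);crop(im,'w12b.png',295,50,455,140,5);crop(im,'w12c.png',470,80,590,260,4)
im,p=wload('w11');crop(im,'w11c.png',380,80,480,260,4)
```

```text
(no output)
```

View pics/w12a.png

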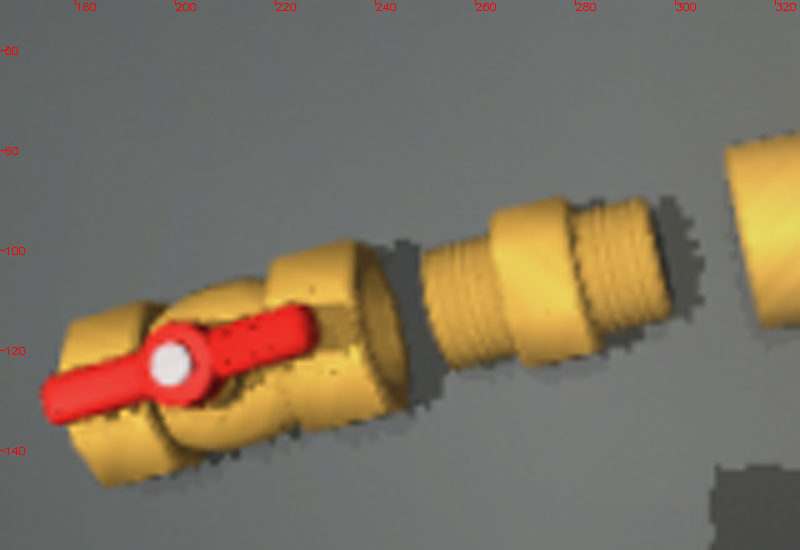

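View pics/w12b.png

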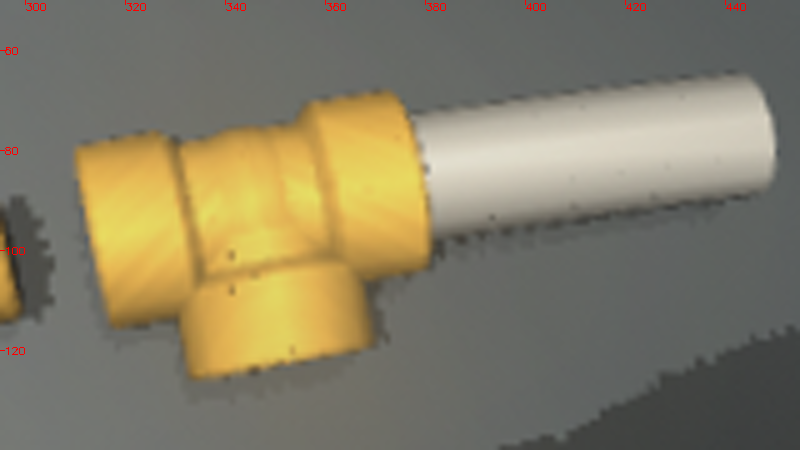

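View pics/w12c.png

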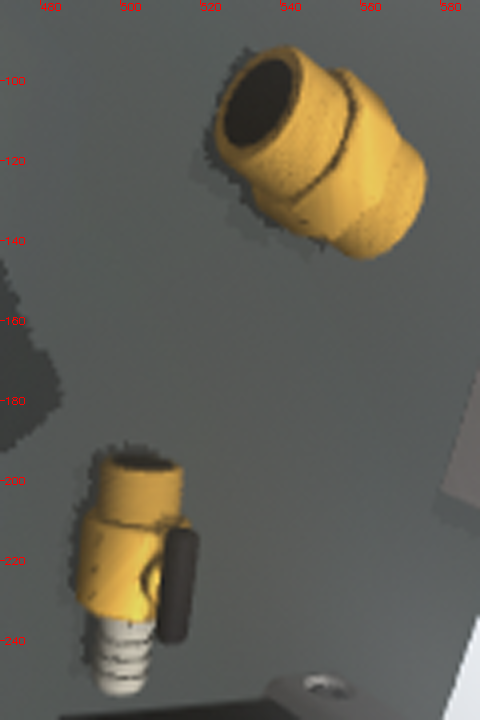

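View pics/w11c.png

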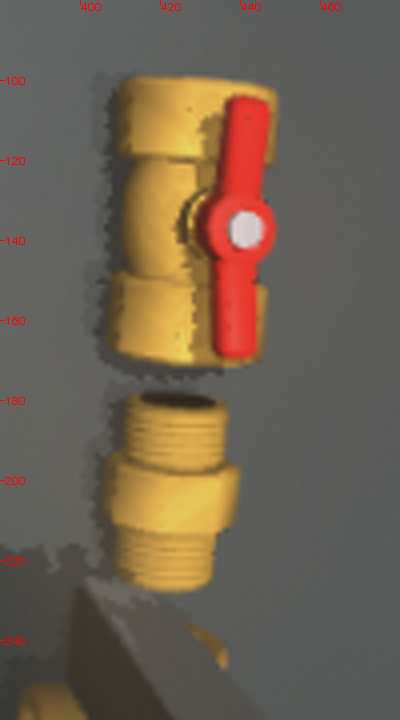

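Run:
```python
from fit import *
_,a=wload('w11');_,b=wload('w12');_,w6=wload('w6');_,w5=wload('w5')
op=circ((0,.032,.019),'y',.019);bo=circ((0,-.032,.019),'y',.019);br=circ((-.032,0,.019),'x',.019)
x0=[.507,-.062,.39]
T=fit([(b,op,dict(l=310,b=115.5)),(b,bo,dict(t=68,r=381)),(b,br,dict(b=126))],x0)
nf=circ((.023,0,.016),'x',.013);nn=circ((-.023,0,.016),'x',.013)
co=np.r_[octa(.008,.032,.016),octa(-.008,.032,.016)]
on11=[(a,nf,dict(l=411,r=436.5,t=178)),(a,nn,dict(l=409,r=432.5,b=227.5)),(a,co,dict(l=405.5,r=439.5))]
on12=[(b,nf,dict(l=249,t=100,b=124)),(b,nn,dict(r=299,t=89.5,b=114.5))]
N=[.481,.0044,1.96]
fit(on11,N);fit(on12,N);Nf=fit(on11+on12,N)
e1=octa(.033,.036,.018);e2=octa(-.033,.036,.018)
ov11=[(a,e1,dict(l=409,r=449,t=99)),(a,e2,dict(l=406.5,r=446,b=171))]
ov12=[(b,e2,dict(r=247,t=98,b=133)),(b,e1,dict(b=147.5))]
V=[.4536,.07,1.96]
fit(ov11,V);fit(ov12,V);Vf=fit(ov11+ov12,V)
tee=np.array([.5079,-.0602]);yw=np.radians(22.7)
for n,q in (('nip',Nf),('valve',Vf)):
    d=q[:2]-tee;c,s=np.cos(yw),np.sin(yw);print(n,'in tee',[c*d[0]+s*d[1],-s*d[0]+c*d[1]],'ang',np.degrees(q[2]-yw)-90)
print('dist',np.linalg.norm(Nf[:2]-Vf[:2]))
# cock: thread end circle x=.03 r13 z16; body octagons; tail x=-.04 r10
th=circ((.03,0,.016),'x',.013);bd=np.r_[octa(.014,.032,.016),octa(-.014,.032,.016)];tl=circ((-.04,0,.016),'x',.010)
C=[.401,-.275,.21]
fit([(b,th,dict(l=495,r=515,t=193)),(b,bd,dict(l=487.5)),(b,tl,dict(b=253.5,l=493.5,r=506))],C)
```

```text
pose [ 0.5071 -0.0609] yaw 20.47  [] rms 0.25 [-0.4 -0.1  0.2  0.4 -0.1]
pose [0.4811 0.0079] yaw 113.89  [] rms 0.5 [-0.2  0.1 -0.6 -0.6  0.7  0.7 -0.3  0.4]
pose [0.4798 0.0059] yaw 111.35  [] rms 0.29 [-0.4 -0.4  0.3  0.4 -0.   0.1]
pose [0.4806 0.0072] yaw 112.6  [] rms 1.0 [-0.4 -0.2 -0.2 -1.8 -0.5  1.1 -1.2 -0.2 -1.6 -0.7 -0.2 -0.6 -1.4 -1.4]
pose [0.4553 0.071 ] yaw 112.89  [] rms 0.26 [-0.1 -0.1 -0.4  0.3 -0.2  0.4]
pose [0.4543 0.0686] yaw 110.88  [] rms 0.02 [ 0.  0. -0. -0.]
pose [0.4547 0.0704] yaw 111.89  [] rms 0.95 [-0.2 -0.2 -0.3 -0.9 -1.5  0.8 -1.5 -1.  -1.3 -0.1]
nip in tee [np.float64(0.0007733726606462578), np.float64(0.07271382926235878)] ang -0.10031805642658753
valve in tee [np.float64(0.0013360522103812097), np.float64(0.1410323219885412)] ang -0.8080675217171205
dist 0.0683208098360458
pose [ 0.4085 -0.2751] yaw 14.2  [] rms 0.87 [-0.6  0.3 -0.2  0.9  0.3 -1.7  1.1]
```

```bash
python3 -m jog '[[[0.005,0.053,0.007],[0,0,0],100],[[0.005,0.053,0.007],[0,0,0],100],[[0.01,0.053,0.007],[0,0,0],100],[[0.01,0.052,0.007],[-1.6,-1,0],100],[[0,0,0],[0,0,0],100],[[0,0,0],[0,0,0],100]]';python3 - <<'E'
from h import *
im,p=wshot('w13');print(p)
crop(im,'w13c.png',240,100,440,280,4)
E
```

```text
time: 19.15
tool_pos: [0.4193, -0.2717, 0.127]
tool_rot: [0.704, 0.084, -0.7, 0.086]
force: [-0.1, 0.0, -0.1]
finger_gap: 0.094
(array([ 0.41927079, -0.27169275,  0.12699699]), array([ 0.70356003,  0.08380981, -0.7003998 ,  0.08613545]))
```

View pics/w13.png

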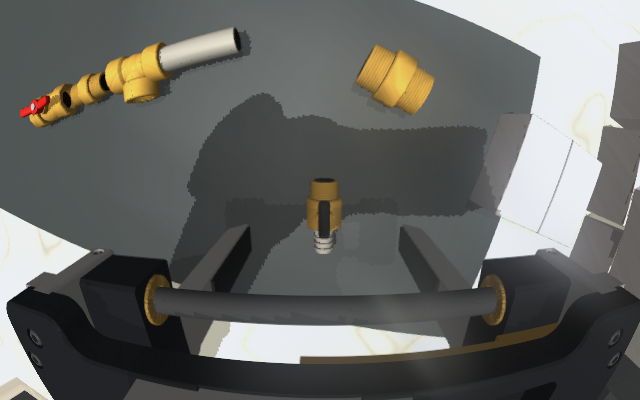

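View pics/w13c.png

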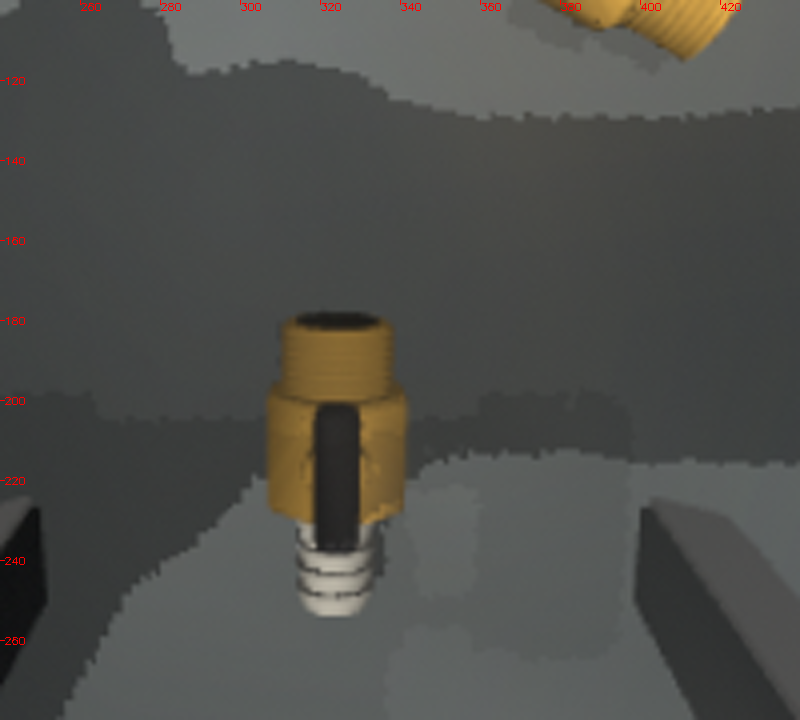

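Run:
```python
from fit import *
_,a=wload('w13');_,b=wload('w12')
th=circ((.03,0,.016),'x',.013);bd=np.r_[octa(.014,.032,.016),octa(-.014,.032,.016)];tl=circ((-.04,0,.016),'x',.010)
C=[.401,-.275,.21]
o13=[(a,th,dict(l=310.3,r=337.7,t=178)),(a,bd,dict(l=306.7,r=341.5)),(a,tl,dict(b=254,l=314,r=333.5))]
o12=[(b,th,dict(l=495,r=515,t=193)),(b,bd,dict(l=487.5)),(b,tl,dict(b=253.5,l=493.5,r=506))]
x=fit(o13,C);fit(o13+o12,C);fit(o13+o12,C,z=True)
# body end rows
for xx in (.014,-.014): print(projw(place(octa(xx,.032,.016)[1:3].mean(0)[None],*x),a))
rows([x[0],x[1],.06],down(x[2]-np.pi/2))
```

```text
pose [ 0.4084 -0.2753] yaw 13.55  [] rms 0.45 [-0.4  0.5 -0.5 -0.3  0.1  0.6 -0.4  0.5]
pose [ 0.4084 -0.2753] yaw 13.71  [] rms 0.69 [-0.5  0.4 -0.6 -0.4  0.   0.5 -0.3  0.6 -0.3  0.6 -0.1  0.9  0.3 -1.8
  1. ]
pose [ 0.4083 -0.2754] yaw 13.75 z [-0.0007] rms 0.67 [-0.4  0.5 -0.5 -0.2  0.1  0.4 -0.2  0.7 -0.5  0.3 -0.1  0.7  0.2 -2.
  0.7]
[[324.01593484 201.30558076]]
[[323.88707738 231.23808632]]
shift mm [67.2  0.4 11.8] rot deg [ 0.3 -0.2 -0.3] pos [ 0.4194 -0.2719  0.1272] t 19.2 gap 0.0941 F [ 0.3  0.7 -0. ]
```

```bash
python3 -m jog '[[[0.02,0,0.012],[0,0,0],90],[[0.03,0,0],[0,0,0],80],[[0.02,0,0],[0,0,0],70],[[0,0,0],[0,0,0],60]]';python3 - <<'E'
from h import *
rows([.4084,-.2753,.013],down(np.radians(-76.4)))
E
```

```text
time: 19.7
tool_pos: [0.4108, -0.2678, 0.0568]
tool_rot: [0.704, 0.089, -0.699, 0.09]
force: [0.3, 0.5, 0.8]
finger_gap: 0.0595
shift mm [43.8  6.5  4.5] rot deg [ 1.  -0.4 -0.1] pos [ 0.4108 -0.2678  0.0568] t 19.7 gap 0.0595 F [0.3 0.5 0.8]
```

```bash
python3 -m jog '[[[0,0.0065,0.0045],[1,-0.4,0],60],[[0.02,0,0],[0,0,0],60],[[0.01,0,0],[0,0,0],60],[[0,0,0],[0,0,0],55]]';python3 - <<'E'
from h import *
rows([.4084,-.2753,.013],down(np.radians(-76.4)))
E
```

```text
time: 20.2
tool_pos: [0.4105, -0.2761, 0.0294]
tool_rot: [0.704, 0.082, -0.7, 0.086]
force: [0.1, -0.3, 0.3]
finger_gap: 0.0521
shift mm [16.4 -1.4  1.9] rot deg [ 0.1 -0.2 -0.4] pos [ 0.4105 -0.2761  0.0294] t 20.2 gap 0.0521 F [ 0.1 -0.3  0.3]
```

```bash
python3 -m jog '[[[0.008,-0.0014,0.002],[0,0,-0.4],55],[[0.008,0,0],[0,0,0],50],[[0,0,0],[0,0,0],50]]';python3 - <<'E'
from h import *
rows([.4084,-.2753,.013],down(np.radians(-76.4)))
im,p=wshot('w14'); crop(im,'w14c.png',200,120,440,300,3)
E
```

```text
time: 20.58
tool_pos: [0.4087, -0.2758, 0.0134]
tool_rot: [0.704, 0.084, -0.7, 0.084]
force: [-0.4, -0.2, -0.2]
finger_gap: 0.0473
shift mm [ 0.4 -0.6  0.2] rot deg [ 0.1 -0.3 -0. ] pos [ 0.4087 -0.2758  0.0134] t 20.575 gap 0.0473 F [-0.4 -0.2 -0.2]
```

View pics/w14c.png

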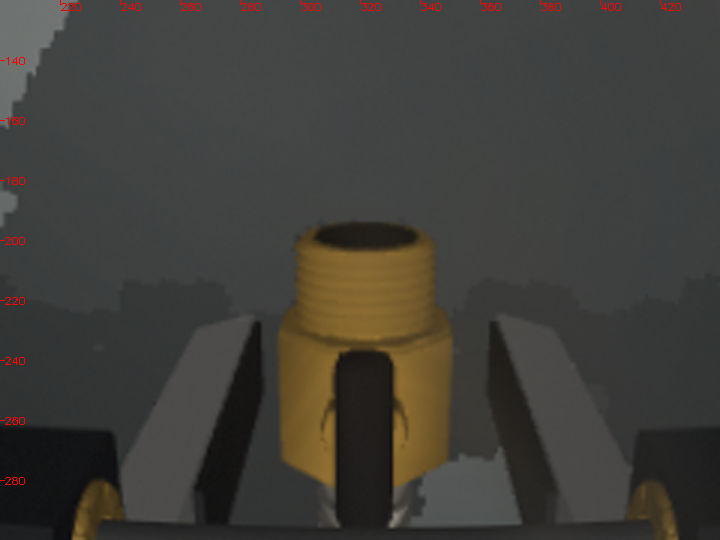

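```bash
python3 -m jog '[[[0,0,0],[0,0,0],20],[[0,0,0],[0,0,0],20],[[0,0,0],[0,0,0],20],[[0,0,0],[0,0,0],20]]'; python3 -m jog '[[[-0.02,0,0],[0,0,0],20],[[-0.04,0,0],[0,0,0],20],[[-0.03,0,0],[0,0,0],20],[[0,0,0],[0,0,0],20]]';python3 - <<'E'
from h import *
rows([.4369,-.0899,.09],down(np.radians(-67.3)))
im,p=wshot('w15'); crop(im,'w15c.png',200,120,440,300,3)
E
```

```text
time: 21.12
tool_pos: [0.4087, -0.2755, 0.0138]
tool_rot: [0.704, 0.084, -0.7, 0.084]
force: [-0.3, 0.3, -0.9]
finger_gap: 0.0318
time: 21.62
tool_pos: [0.4078, -0.2755, 0.1053]
tool_rot: [0.703, 0.084, -0.701, 0.084]
force: [0.7, -0.3, -2.5]
finger_gap: 0.0316
shift mm [  15.6 -173.5  -72. ] rot deg [-9.  -0.2  0. ] pos [ 0.4078 -0.2755  0.1053] t 21.625 gap 0.0316 F [ 0.7 -0.3 -2.5]
```

View pics/w15c.png

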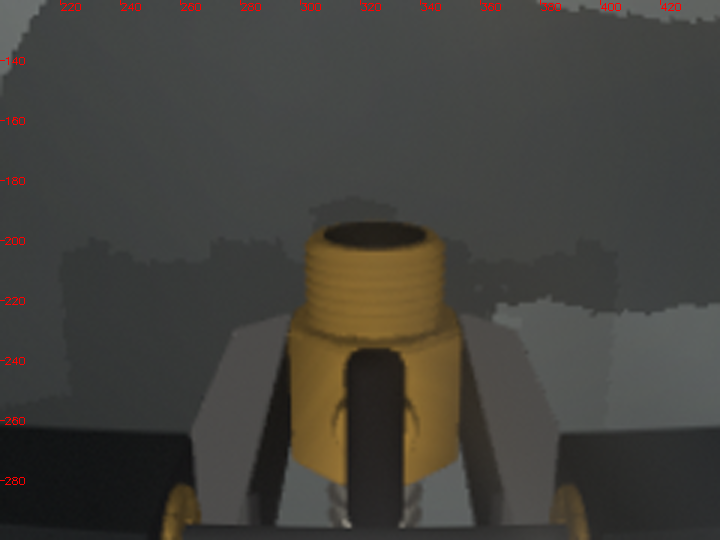

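```bash
python3 -m jog '[[[0,-0.04,-0.017],[0,0,0],20],[[0,-0.045,-0.018],[0,0,0],20],[[0,-0.045,-0.019],[0,0,0],20],[[0,-0.043,-0.018],[0,0,0],20],[[0,0,0],[-9,0,0],20],[[0,0,0],[0,0,0],20],[[0,0,0],[0,0,0],20]]';python3 - <<'E'
from h import *
rows([.4369,-.0899,.06],down(np.radians(-67.3)))
im,p=wshot('w16'); print(p)
E
```

```text
time: 22.55
tool_pos: [0.4332, -0.0826, 0.0963]
tool_rot: [-0.69, -0.141, 0.697, -0.137]
force: [-1.1, -0.1, -1.6]
finger_gap: 0.0315
shift mm [36.3  8.4 -0.9] rot deg [-0.   0.5  0.4] pos [ 0.4332 -0.0826  0.0963] t 22.55 gap 0.0315 F [-1.1 -0.1 -1.6]
(array([ 0.43318345, -0.08259163,  0.0963476 ]), array([-0.68971382, -0.14101218,  0.69683371, -0.13723408]))
```

View pics/w16.png

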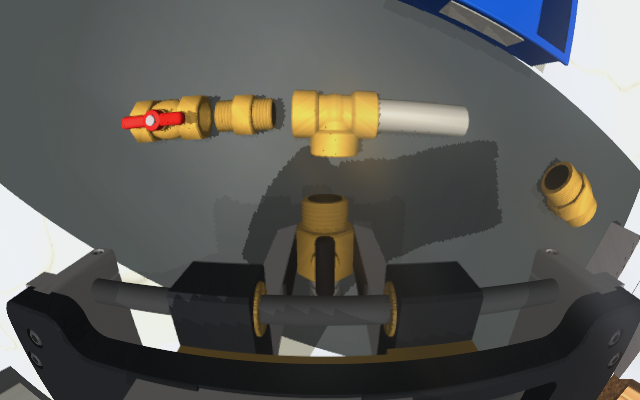

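```bash
python3 -m jog '[[[0,0.0084,-0.001],[0,0.4,0.4],20],[[0.025,0,0],[0,0,0],20],[[0.02,0,0],[0,0,0],20],[[0,0,0],[0,0,0],20]]';python3 - <<'E'
from h import *
rows([.4369,-.0899,.02],down(np.radians(-67.3)))
E
```

```text
time: 23.1
tool_pos: [0.4387, -0.0955, 0.0505]
tool_rot: [0.694, 0.134, -0.694, 0.137]
force: [0.6, -0.0, -1.3]
finger_gap: 0.032
shift mm [30.5 -6.  -0.4] rot deg [-0.6 -0.  -0.3] pos [ 0.4387 -0.0955  0.0505] t 23.1 gap 0.032 F [ 0.6 -0.  -1.3]
```

```bash
python3 -m jog '[[[0,-0.006,0],[-0.6,0,-0.3],20],[[0.018,0,0],[0,0,0],20],[[0.01,0,0],[0,0,0],20],[[0,0,0],[0,0,0],20]]';python3 - <<'E'
from h import *
rows([.4369,-.0899,.0145],down(np.radians(-67.3)))
E
```

```text
time: 23.6
tool_pos: [0.4382, -0.0908, 0.0245]
tool_rot: [0.695, 0.139, -0.692, 0.14]
force: [0.2, 0.4, -1.1]
finger_gap: 0.0315
shift mm [10.  -1.4  0.8] rot deg [-0.  -0.2 -0.1] pos [ 0.4382 -0.0908  0.0245] t 23.6 gap 0.0315 F [ 0.2  0.4 -1.1]
```

```bash
python3 -m jog '[[[0.006,-0.0014,0.001],[0,0,0],20],[[0.0035,0,0],[0,0,0],20],[[0,0,0],[0,0,0],20],[[0,0,0],[0,0,0],20]]';python3 - <<'E'
from h import *
rows([.4369,-.0899,.0138],down(np.radians(-67.3)))
E
```

```text
time: 24.1
tool_pos: [0.4376, -0.0899, 0.0159]
tool_rot: [0.696, 0.138, -0.691, 0.14]
force: [0.2, 0.9, -1.8]
finger_gap: 0.0317
shift mm [ 2.  -0.3  0.7] rot deg [ 0.  -0.3 -0.2] pos [ 0.4376 -0.0899  0.0159] t 24.1 gap 0.0317 F [ 0.2  0.9 -1.8]
```

```bash
python3 -m jog '[[[0.002,0,0.0005],[0,0,0],20],[[0,0,0],[0,0,0],20]]'; python3 -m jog '[[[0,0,0],[0,0,0],36],[[0,0,0],[0,0,0],45],[[0,0,0],[0,0,0],55],[[-0.02,0,0],[0,0,0],55],[[-0.05,0,0],[0,0,0],60],[[-0.05,0,0],[0,0,0],70],[[-0.02,0,0],[0,0,0],100],[[0,0,0],[0,0,0],100]]';python3 - <<'E'
from h import *
im,p=wshot('w17');print(p)
rows([.538,-.306,.16],down(np.radians(-16)))
E
```

```text
time: 24.35
tool_pos: [0.4373, -0.0902, 0.0139]
tool_rot: [0.696, 0.138, -0.691, 0.14]
force: [-0.5, -0.4, -1.6]
finger_gap: 0.0316
time: 25.35
tool_pos: [0.4361, -0.0903, 0.1579]
tool_rot: [0.696, 0.138, -0.691, 0.14]
force: [1.1, -0.1, -1.0]
finger_gap: 0.0826
(array([ 0.43607304, -0.09031764,  0.15792169]), array([ 0.69554534,  0.13804896, -0.69112458,  0.1396638 ]))
shift mm [ -2.2 238.7 -11.4] rot deg [-51.4  -0.2  -0.3] pos [ 0.4356 -0.0901  0.1572] t 25.4 gap 0.0865 F [ 0.4 -0.4 -0.4]
```

View pics/w17.png

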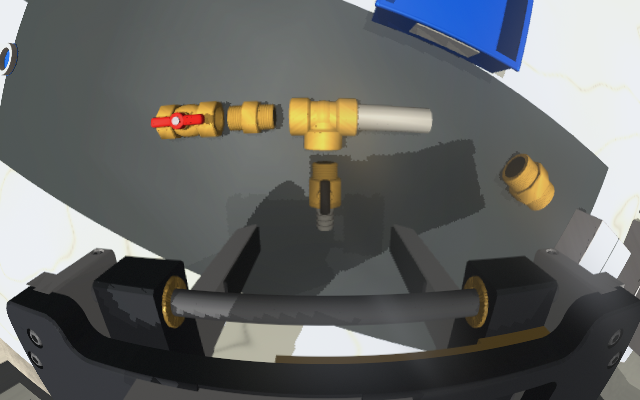

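```bash
python3 -m jog '[[[0,0.05,-0.003],[0,0,0],100],[[0,0.05,-0.003],[0,0,0],100],[[0,0.048,-0.003],[-10,0,0],100],[[0,0.044,-0.012],[-10,0,0],100],[[0,0.035,-0.018],[-10.4,0,0],100],[[0,0,0],[-10.4,0,0],100],[[0,0,0],[-10.4,0,0],100],[[0,0,0],[0,0,0],100],[[0,0,0],[0,0,0],100]]';python3 - <<'E'
from h import *
im,p=wshot('w18');print(p)
rows([.538,-.306,.16],down(np.radians(-16)))
crop(im,'w18c.png',240,100,440,280,4)
E
```

```text
time: 26.52
tool_pos: [0.5695, -0.267, 0.1392]
tool_rot: [-0.56, -0.439, 0.561, -0.424]
force: [-0.2, -0.4, -0.4]
finger_gap: 0.094
(array([ 0.56948999, -0.26702515,  0.13920828]), array([-0.55994751, -0.43886883,  0.56064842, -0.42370542]))
shift mm [-20.9 -20.8  45.5] rot deg [ 1.2 -0.7  1. ] pos [ 0.5695 -0.267   0.1393] t 26.575 gap 0.0941 F [ 0.2  0.3 -0.1]
```

View pics/w18.png

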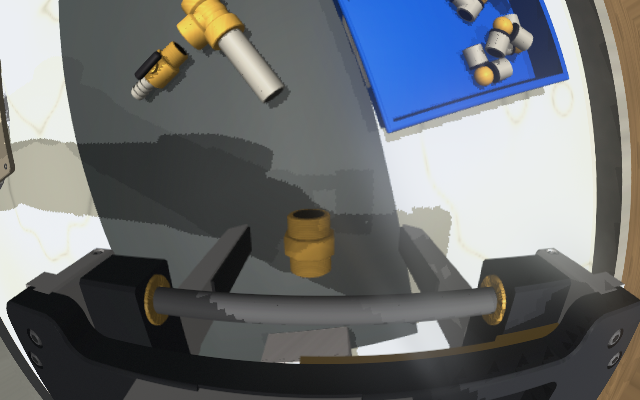

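View pics/w18c.png

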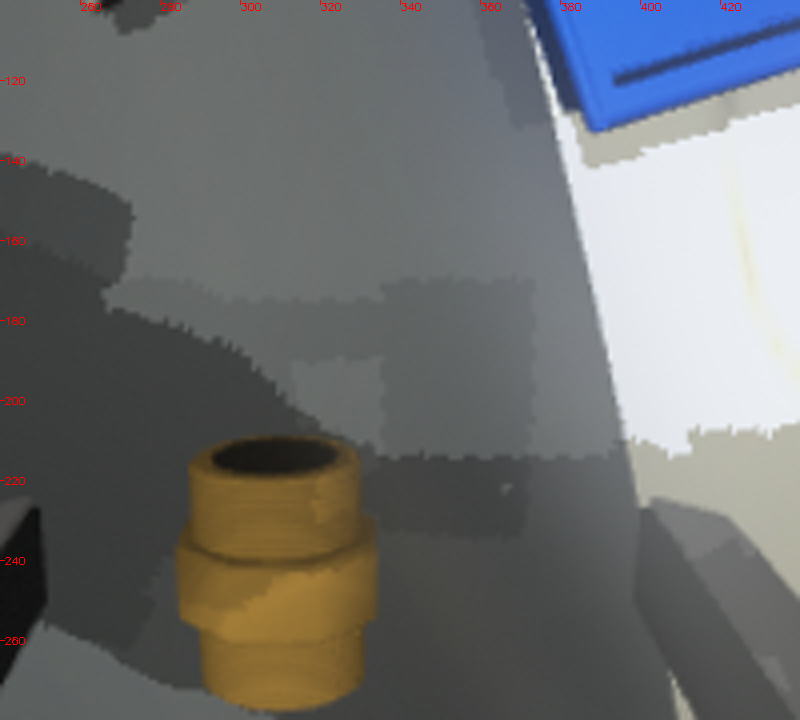

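Run:
```python
from fit import *
_,a=wload('w18');_,b=wload('w13')
f=circ((.029,0,.024),'x',.021);n=circ((-.029,0,.024),'x',.021);co=np.r_[octa(.010,.048,.024),octa(-.010,.048,.024)]
o=[(a,f,dict(l=287.3,r=330,t=208.5)),(a,n,dict(l=290.5,r=331,b=277.5)),(a,co,dict(l=284.5,r=334.5))]
C=[.538,-.306,1.3]
x=fit(o,C);fit(o,C,z=True)
rows([x[0],x[1],.15],down(x[2]-np.pi/2))
im,_=wload('w13');crop(im,'w13d.png',340,30,460,130,6)
# triangulate collar centre w12/w13/w18 for height
```

```text
pose [ 0.5429 -0.3059] yaw 76.29  [] rms 0.51 [-0.3  0.8 -0.4 -0.2  0.5  0.5 -0.7 -0.1]
pose [ 0.5421 -0.3077] yaw 76.43 z [-0.0048] rms 0.27 [-0.   0.4  0.1  0.2  0.2 -0.1 -0.3 -0.5]
shift mm [-11.  -15.9  44.3] rot deg [-1.1 -0.7  1. ] pos [ 0.5695 -0.267   0.1393] t 26.575 gap 0.0941 F [ 0.2  0.3 -0.1]
```

View pics/w13d.png

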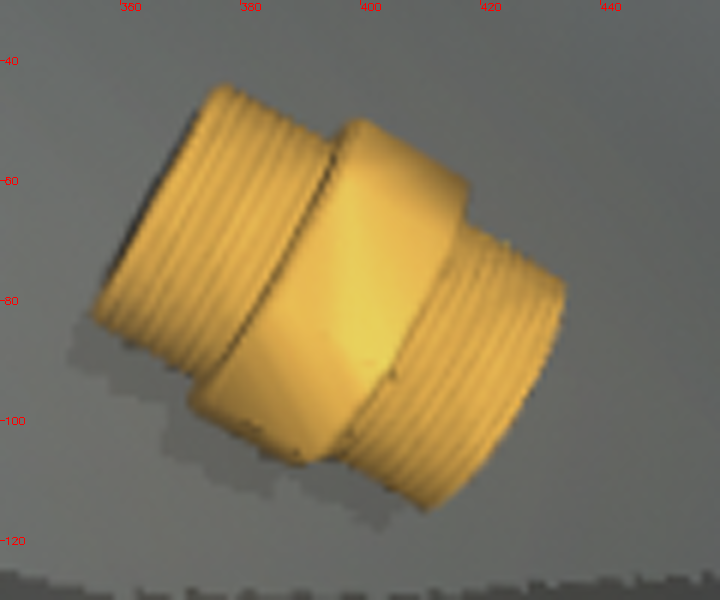

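Run:
```python
from fit import *
_,a=wload('w18');_,b=wload('w13')
f=circ((.029,0,.024),'x',.021);n=circ((-.029,0,.024),'x',.021);co=np.r_[octa(.010,.048,.024),octa(-.010,.048,.024)]
o=[(a,f,dict(l=287.3,r=330,t=208.5)),(a,n,dict(l=290.5,r=331,b=277.5)),(a,co,dict(l=284.5,r=334.5))]
o2=[(b,f,dict(l=355.3,t=43.5)),(b,n,dict(r=432.8,b=115)),(b,co,dict(b=107.5))]
C=[.538,-.306,1.3]
fit(o2,C);fit(o+o2,C);x=fit(o+o2,C,z=True)
rows([x[0],x[1],.10],down(x[2]-np.pi/2))
```

```text
pose [ 0.541  -0.3055] yaw 79.87  [] rms 0.96 [-1.3 -0.   1.4 -0.7  0.7]
pose [ 0.5422 -0.3061] yaw 76.69  [] rms 1.12 [-1.2 -0.1 -0.2 -0.6  0.1  0.8 -1.5 -0.7 -0.7 -2.   2.4 -0.9 -0.5]
pose [ 0.5421 -0.3073] yaw 76.44 z [-0.0057] rms 0.53 [-0.   0.2 -0.5  0.2  0.1 -0.9 -0.4 -0.6 -0.1  0.   1.4 -0.1  0.3]
shift mm [ 39.  -15.5  46.4] rot deg [-1.2 -0.7  1. ] pos [ 0.5695 -0.267   0.1393] t 26.575 gap 0.0941 F [ 0.2  0.3 -0.1]
```

```bash
python3 -m jog '[[[0,-0.015,0.046],[-1.2,-0.6,1],100],[[0.03,0,0],[0,0,0],100],[[0.02,0,0],[0,0,0],90],[[0,0,0],[0,0,0],90]]';python3 - <<'E'
from h import *
rows([.5421,-.3068,.06],down(np.radians(-13.6)))
im,p=wshot('w19'); crop(im,'w19c.png',200,120,440,300,3)
E
```

```text
time: 27.08
tool_pos: [0.543, -0.3081, 0.0874]
tool_rot: [0.557, 0.436, -0.556, 0.436]
force: [1.3, 0.4, 0.1]
finger_gap: 0.085
shift mm [27.4 -1.2 -1. ] rot deg [-0.3 -0.  -0.1] pos [ 0.543  -0.3081  0.0874] t 27.075 gap 0.085 F [1.3 0.4 0.1]
```

View pics/w19c.png

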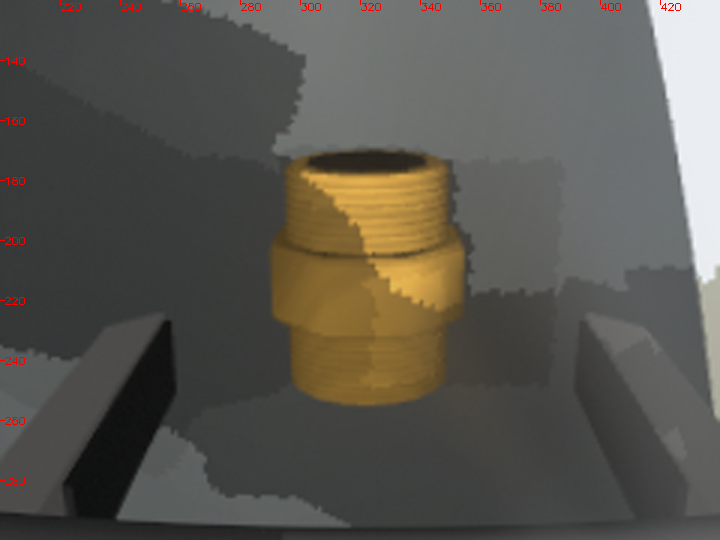

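```bash
python3 - <<'E'
from fit import *
_,c=wload('w19');_,a=wload('w18')
f=circ((.029,0,.024),'x',.021);n=circ((-.029,0,.024),'x',.021);co=np.r_[octa(.010,.048,.024),octa(-.010,.048,.024)]
o=[(a,f,dict(l=287.3,r=330,t=208.5)),(a,n,dict(l=290.5,r=331,b=277.5)),(a,co,dict(l=284.5,r=334.5))]
o3=[(c,f,dict(l=295,r=349,t=170)),(c,n,dict(l=297,r=347.5,b=254)),(c,co,dict(l=291,r=354.5))]
C=[.538,-.306,1.3]
fit(o3,C);fit(o+o3,C);x=fit(o+o3,C,z=True)
E
python3 -m jog '[[[0.025,-0.001,-0.001],[0,0,0],90],[[0.02,0,0],[0,0,0],85],[[0,0,0],[0,0,0],80]]';python3 - <<'E'
from h import *
rows([.5425,-.3065,.016],down(np.radians(-13.6)))
E
```

```text
pose [ 0.5428 -0.3054] yaw 76.07  [] rms 0.89 [-0.4  1.1 -1.1 -0.6  0.9  1.2 -1.1  0.1]
pose [ 0.5428 -0.3056] yaw 76.17  [] rms 0.75 [-0.4  0.7 -0.7 -0.4  0.3  0.3 -0.9 -0.2 -0.4  1.1 -0.9 -0.4  1.1  1.4
 -0.9  0.2]
pose [ 0.5423 -0.3072] yaw 76.21 z [-0.005] rms 0.4 [ 0.2  0.5 -0.4  0.1  0.2 -0.6 -0.2 -0.4  0.1  0.4  0.2  0.   0.4  0.6
 -0.4 -0.7]
time: 27.5
tool_pos: [0.5457, -0.3073, 0.0446]
tool_rot: [0.558, 0.434, -0.555, 0.438]
force: [-0.3, 0.3, 1.0]
finger_gap: 0.0759
shift mm [28.5 -3.5 -0. ] rot deg [-0.3  0.  -0.4] pos [ 0.5457 -0.3073  0.0446] t 27.5 gap 0.0759 F [-0.3  0.3  1. ]
```

```bash
python3 -m jog '[[[0.015,-0.0035,0],[0,0,-0.3],75],[[0.013,0,0],[0,0,0],70],[[0,0,0],[0,0,0],70]]';python3 - <<'E'
from h import *
rows([.5425,-.3065,.016],down(np.radians(-13.6)))
im,p=wshot('w20'); crop(im,'w20c.png',200,120,440,300,3)
E
```

```text
time: 27.88
tool_pos: [0.5432, -0.307, 0.016]
tool_rot: [0.557, 0.435, -0.556, 0.437]
force: [0.7, 0.6, -0.2]
finger_gap: 0.066
shift mm [ 0.  -0.8 -0.3] rot deg [-0.3  0.1 -0.2] pos [ 0.5432 -0.307   0.016 ] t 27.875 gap 0.066 F [ 0.7  0.6 -0.2]
```

View pics/w20c.png

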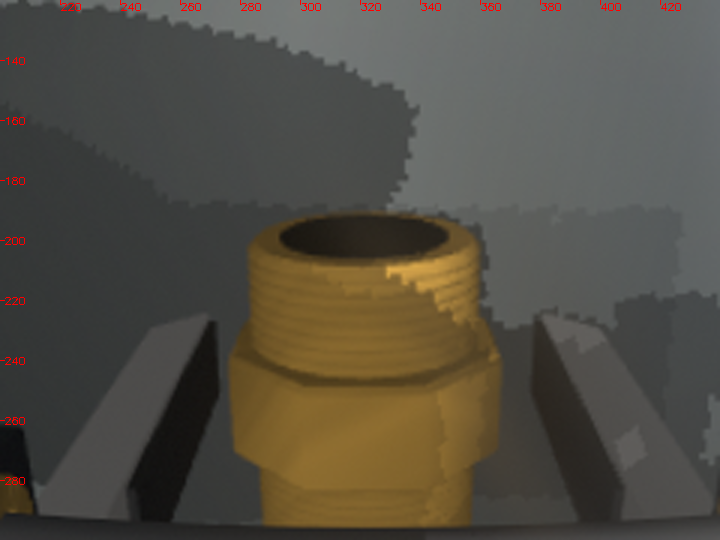

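```bash
python3 -m jog '[[[0,0,0],[0,0,0],40],[[0,0,0],[0,0,0],35],[[0,0,0],[0,0,0],35],[[0,0,0],[0,0,0],35]]'; python3 -m jog '[[[-0.02,0,0],[0,0,0],35],[[-0.04,0,0],[0,0,0],35],[[-0.05,0,0],[0,0,0],35],[[-0.04,0,0],[0,0,0],35],[[0,0,0],[0,0,0],35]]';python3 - <<'E'
from h import *
rows([.6,.1,.2],down(0))
im,p=wshot('w21'); crop(im,'w21c.png',200,120,440,300,3)
im,p=wload('w1'); print(p)
im,p=wload('w11');crop(im,'w11b.png',530,80,640,280,4)
im,p=wload('w7');crop(im,'w7b.png',460,130,640,290,4)
E
```

```text
time: 28.42
tool_pos: [0.5434, -0.3074, 0.0171]
tool_rot: [0.557, 0.434, -0.556, 0.438]
force: [-1.0, 0.2, -2.2]
finger_gap: 0.0478
time: 29.05
tool_pos: [0.5431, -0.3076, 0.1764]
tool_rot: [0.558, 0.433, -0.556, 0.438]
force: [-0.5, -0.9, -2.8]
finger_gap: 0.0479
shift mm [ -24.9  -42.8 -409.3] rot deg [-13.9   0.2  -0.4] pos [ 0.5431 -0.3076  0.1764] t 29.05 gap 0.0479 F [-0.5 -0.9 -2.8]
(array([0.59702793, 0.29479065, 0.14352229]), array([ 0.39284156,  0.58726346, -0.39772888,  0.585328  ]))
```

View pics/w21c.png

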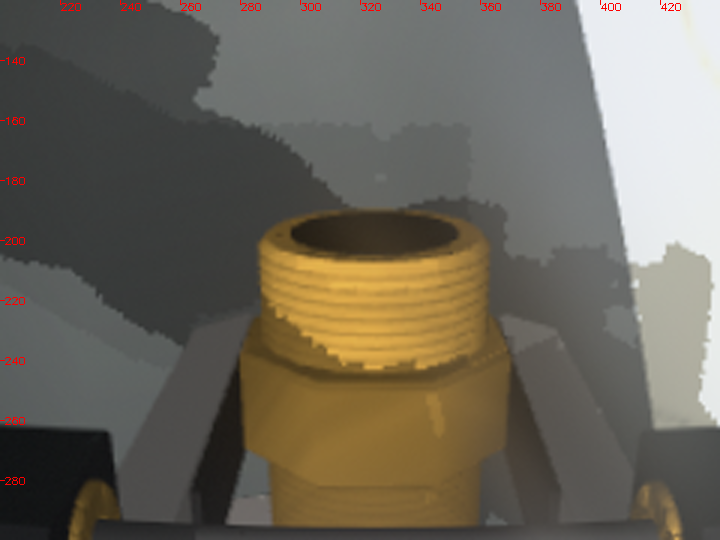

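View pics/w7b.png

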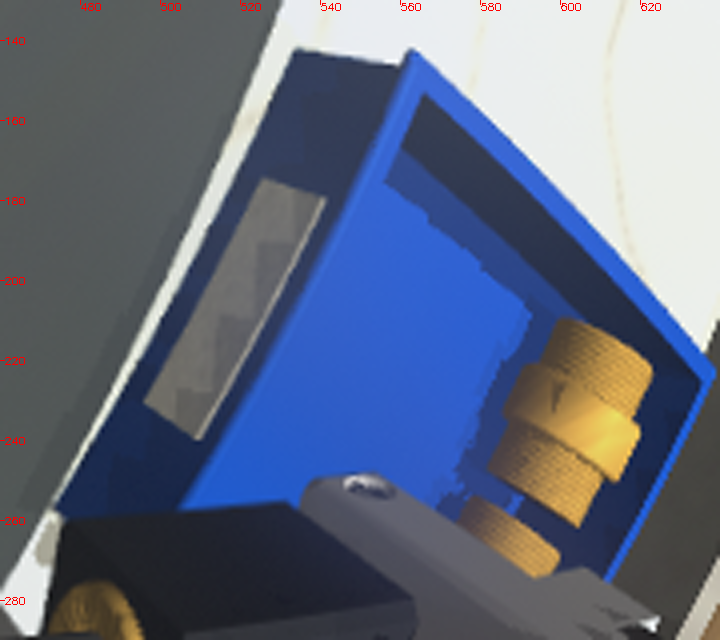

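Run:
```python
from h import *
_,p=wload('w7')
A=atz('wrist',(561.5,142.5),.055,p);B=atz('wrist',(638,223),.055,p);C=atz('wrist',(531.5,141.5),0,p);D=atz('wrist',(473,260),0,p)
print(A,B,C,D,'len AB',np.linalg.norm(A-B),'CD',np.linalg.norm(C-D))
for uv in [(352.5,157),(286,162),(324,138),(314,183.5)]: print('side',np.round(atz('side',uv,.055),4))
for uv in [(326.5,236.5),(361.5,280)]: print('scene',np.round(atz('scene',uv,.055),4))
```

```text
[0.63986392 0.22844563 0.055     ] [0.84585814 0.21596075 0.055     ] [0.64389804 0.22562667 0.        ] [0.64028269 0.07357244 0.        ] len AB 0.20637221342962742 CD 0.15209720271430396
side [0.828  0.0625 0.055 ]
side [0.6419 0.2247 0.055 ]
side [0.8392 0.2157 0.055 ]
side [0.6281 0.0708 0.055 ]
scene [0.6376 0.0789 0.055 ]
scene [0.6437 0.227  0.055 ]
```

```bash
python3 -m jog '[[[-0.005,0.005,-0.04],[0,0,0],35],[[-0.005,0.005,-0.054],[0,0,0],35],[[-0.005,0.005,-0.054],[0,0,0],35],[[-0.005,0.005,-0.054],[0,0,0],35],[[0,0.005,-0.054],[0,0,0],35],[[0,0.005,-0.054],[0,0,0],35],[[0,0.005,-0.054],[0,0,0],35],[[0,0.005,-0.054],[0,0,0],35],[[0,0.005,-0.045],[0,0,0],35],[[0,0,0],[-5.8,0,0],35],[[0,0,0],[-5.8,0,0],35],[[0,0,0],[0,0,0],35],[[0,0,0],[0,0,0],35]]';python3 - <<'E'
from h import *
rows([.71,.149,.13],down(np.radians(-2.5)))
im,p=wshot('w22'); print(p)
E
```

```text
time: 30.72
tool_pos: [0.6889, 0.1485, 0.1719]
tool_rot: [-0.501, -0.497, 0.519, -0.482]
force: [0.8, 0.4, -2.8]
finger_gap: 0.0481
shift mm [41.2 22.4 -1.5] rot deg [0.2 0.2 1.9] pos [0.6889 0.1485 0.1719] t 30.725 gap 0.0481 F [ 0.8  0.4 -2.8]
(array([0.68891267, 0.1485378 , 0.17193308]), array([-0.50120265, -0.49713456,  0.51875672, -0.48222879]))
```

View pics/w22.png

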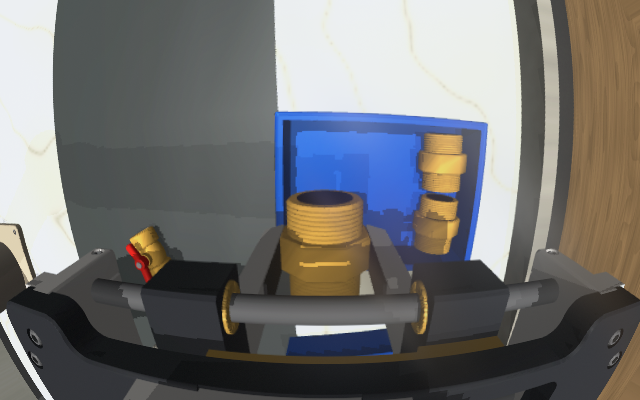

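Run:
```python
from h import *
_,p=wload('w22')
for uv in [(276,113),(487.5,123.5)]: print(np.round(atz('wrist',uv,.055,p),4))
# right-side wall seen below at approx (288..392, 340)
print(np.round(projw(np.array([[.64,.075,.055],[.71,.149,.03],[.74,.07,.055]]),p),1))
```

```text
[0.6442 0.2287 0.055 ]
[0.8488 0.2171 0.055 ]
[[283.4 266.2]
 [349.1 188.9]
 [380.2 268.2]]
```

```bash
python3 -m jog '[[[0.01,0.0215,-0.001],[0,0,1.9],35],[[0.03,0,0],[0,0,0],35],[[0,0,0],[0,0,0],35]]';python3 - <<'E'
from h import *
rows([.709,.149,.06],down(np.radians(-3)))
E
```

```text
time: 31.15
tool_pos: [0.7131, 0.1477, 0.1292]
tool_rot: [0.511, 0.487, -0.51, 0.491]
force: [-1.2, -0.6, -2.6]
finger_gap: 0.0478
shift mm [69.1 -4.6 -1.4] rot deg [ 0.5  0.2 -0.3] pos [0.7131 0.1477 0.1292] t 31.15 gap 0.0478 F [-1.2 -0.6 -2.6]
```

```bash
python3 -m jog '[[[0.035,-0.004,-0.001],[0.5,0,-0.3],35],[[0.035,0,0],[0,0,0],35],[[0,0,0],[0,0,0],35]]';python3 - <<'E'
from h import *
rows([.709,.149,.024],down(np.radians(-3)))
E
```

```text
time: 31.52
tool_pos: [0.714, 0.148, 0.0608]
tool_rot: [0.515, 0.483, -0.512, 0.489]
force: [-0.0, -0.2, -1.6]
finger_gap: 0.0478
shift mm [36.7 -5.4 -0.8] rot deg [-0.1  0.2 -0.5] pos [0.714  0.148  0.0608] t 31.525 gap 0.0478 F [-0.  -0.2 -1.6]
```

```bash
python3 -m jog '[[[0.015,-0.005,-0.001],[0,0,-0.5],35],[[0.014,0,0],[0,0,0],35],[[0,0,0],[0,0,0],35]]';python3 - <<'E'
from h import *
rows([.709,.149,.022],down(np.radians(-3)))
E
```

```text
time: 31.9
tool_pos: [0.7122, 0.1495, 0.0341]
tool_rot: [0.514, 0.484, -0.512, 0.488]
force: [-0.3, 0.2, -2.8]
finger_gap: 0.0477
shift mm [12.1 -3.3  0.7] rot deg [-0.1  0.1 -0.3] pos [0.7122 0.1495 0.0341] t 31.9 gap 0.0477 F [-0.3  0.2 -2.8]
```

```bash
python3 -m jog '[[[0.010,-0.002,0],[0,0,0],35],[[0,0,0],[0,0,0],35]]';python3 -m jog '[[[0.002,0,0],[0,0,0],35],[[0,0,0],[0,0,0],35]]'
```

```text
time: 32.15
tool_pos: [0.7107, 0.1497, 0.0243]
tool_rot: [0.515, 0.484, -0.512, 0.489]
force: [-0.7, 0.9, -2.3]
finger_gap: 0.048
time: 32.4
tool_pos: [0.7112, 0.1497, 0.0228]
tool_rot: [0.515, 0.484, -0.512, 0.489]
force: [1.0, -0.4, -2.3]
finger_gap: 0.0477
```

```bash
python3 -m jog '[[[0.0015,0,0],[0,0,0],35],[[0,0,0],[0,0,0],35],[[0,0,0],[0,0,0],52],[[0,0,0],[0,0,0],58],[[0,0,0],[0,0,0],62],[[0,0,0],[0,0,0],62]]';python3 -m jog '[[[-0.02,0,0],[0,0,0],62],[[-0.05,0,0],[0,0,0],62],[[-0.05,0,0],[0,0,0],62],[[-0.05,0,0],[0,0,0],70],[[0,-0.05,-0.0],[0,0,0],100],[[0,-0.05,0],[0,0,0],100],[[0,0,0],[0,0,0],100]]';python3 - <<'E'
from h import *
im,p=wshot('w23');print(p)
for n in ['scene','side']: cv2.imwrite(f'pics/{n}2.png',capture(n)[:,:,::-1])
E
```

```text
time: 33.15
tool_pos: [0.7129, 0.1497, 0.023]
tool_rot: [0.516, 0.483, -0.511, 0.49]
force: [-0.7, 0.6, -0.2]
finger_gap: 0.0584
time: 34.02
tool_pos: [0.6112, 0.1546, 0.2066]
tool_rot: [0.519, 0.481, -0.508, 0.491]
force: [0.8, 0.4, -0.6]
finger_gap: 0.0917
(array([0.61116693, 0.15463387, 0.20658146]), array([ 0.51949303,  0.48092967, -0.50770473,  0.49098835]))
```

View pics/w23.png

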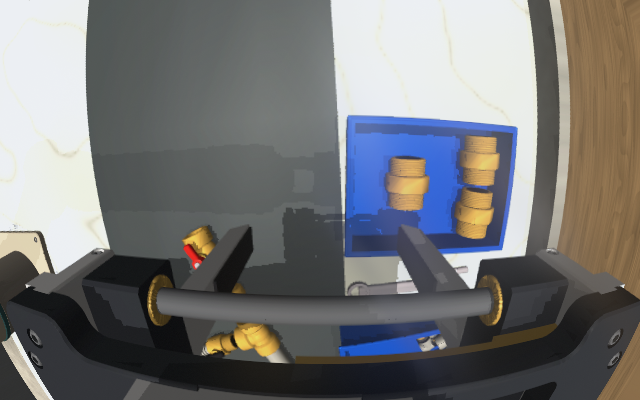

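View pics/scene2.png

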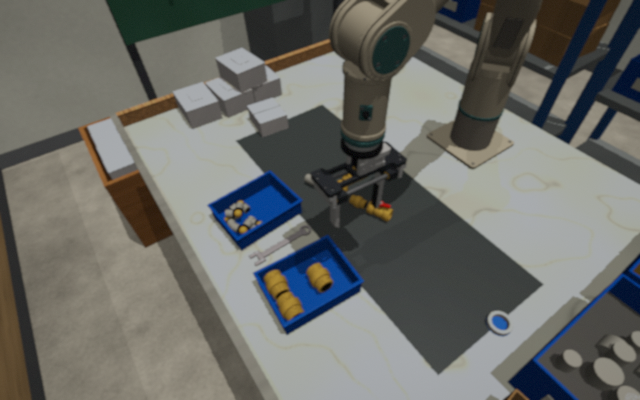

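Run:
```python
from h import *
im,p=wload('w17');crop(im,'w17a.png',140,80,300,150,5);crop(im,'w17b.png',280,85,440,240,5)
```

```text
(no output)
```

View pics/w17a.png

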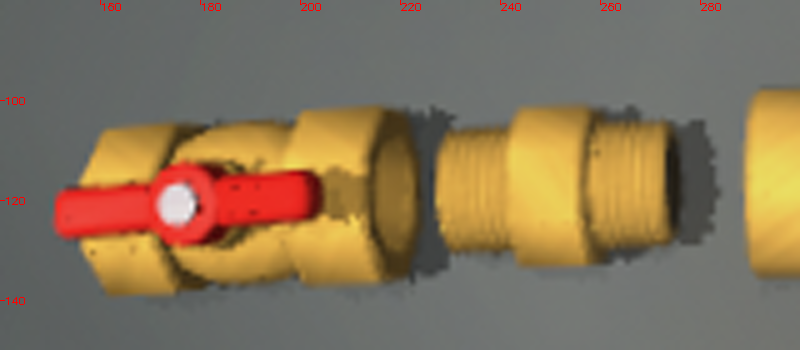

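View pics/w17b.png

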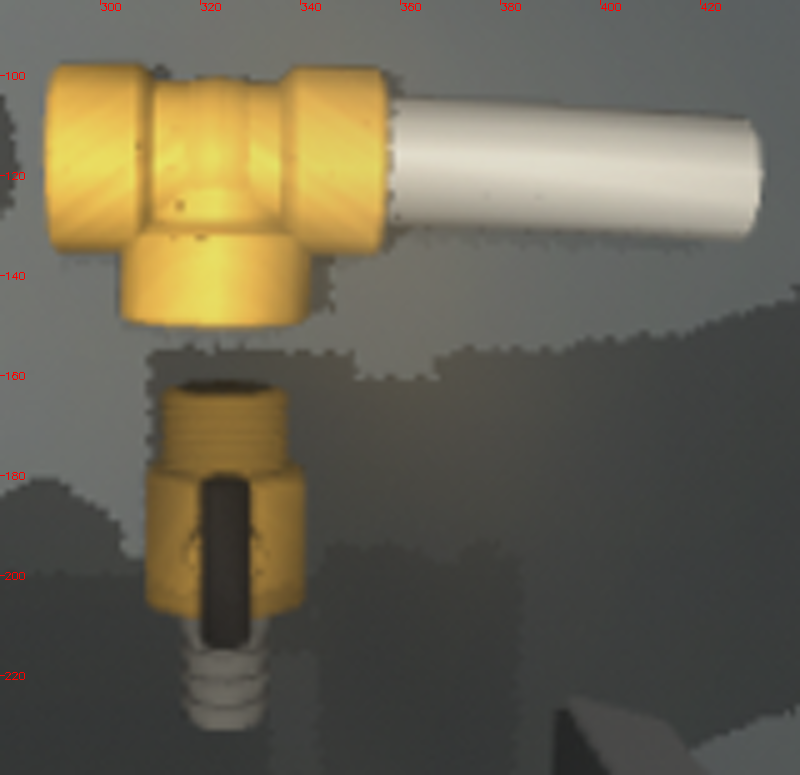

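Run:
```python
from fit import *
_,b=wload('w17')
op=circ((0,.032,.019),'y',.019);bo=circ((0,-.032,.019),'y',.019);br=circ((-.032,0,.019),'x',.019);pe=circ((0,-.107,.019),'y',.0135)
T=fit([(b,op,dict(l=289,t=98,b=135.5)),(b,bo,dict(r=357.5,t=98.5,b=135.5)),(b,br,dict(l=304,r=341.5,b=150)),(b,pe,dict(r=432,t=108,b=132.5))],[.507,-.062,.39])
th=circ((.03,0,.016),'x',.013);bd=np.r_[octa(.014,.032,.016),octa(-.014,.032,.016)];tl=circ((-.04,0,.016),'x',.010)
C=fit([(b,th,dict(l=312,r=337.5,t=161)),(b,bd,dict(l=309,r=341)),(b,tl,dict(b=231,l=317,r=332.5))],[.437,-.09,.39])
nf=circ((.023,0,.016),'x',.013);nn=circ((-.023,0,.016),'x',.013);co=np.r_[octa(.008,.032,.016),octa(-.008,.032,.016)]
N=fit([(b,nf,dict(l=227,t=105.5,b=130)),(b,nn,dict(r=275.5,t=104.5,b=128.5)),(b,co,dict(t=101.5,b=133))],[.481,.0044,1.96])
e1=octa(.033,.036,.018);e2=octa(-.033,.036,.018)
V=fit([(b,e2,dict(r=223.5,t=101.5,b=136.5)),(b,e1,dict(l=156,b=138.5))],[.4536,.07,1.96])
c,s=np.cos(T[2]),np.sin(T[2])
for n,q in (('nip',N),('valve',V),('cock',C)):
    d=q[:2]-T[:2];print(n,'in tee',np.round([c*d[0]+s*d[1],-s*d[0]+c*d[1]],4),'ang',np.round(np.degrees(q[2]-T[2]),1))
print('dist',np.linalg.norm(N[:2]-V[:2]))
```

```text
pose [ 0.506  -0.0606] yaw 22.27  [] rms 0.54 [-0.6 -0.5  0.2  0.1 -0.6  0.6 -0.4  0.5  0.4  0.5 -0.8  0.8]
pose [ 0.4365 -0.0916] yaw 22.61  [] rms 0.86 [-0.   0.3 -0.3 -0.2 -0.1  0.3 -1.6  1.7]
pose [0.4792 0.006 ] yaw 111.76  [] rms 0.63 [-0.6 -0.3  0.4  0.6 -0.7  1.1 -0.7  0.2]
pose [0.4537 0.0688] yaw 111.02  [] rms 0.55 [ 0.8 -0.3  0.3 -0.9  0. ]
nip in tee [0.0004 0.0718] ang 89.5
valve in tee [0.0007 0.1396] ang 88.8
cock in tee [-0.076  -0.0023] ang 0.3
dist 0.06778430657499525
```

```bash
python3 -m jog '[[[0,0,0],[0,0,0],100],[[0,0,0],[0,0,0],100]]'
python3 - <<'E'
from h import *
im=capture('side')[:,:,::-1];cv2.imwrite('pics/side3.png',im);crop(im,'side3c.png',180,130,440,330,3)
E
```

```text
time: 34.42
tool_pos: [0.6183, 0.1536, 0.2063]
tool_rot: [0.521, 0.478, -0.507, 0.493]
force: [-0.2, 0.8, 0.7]
finger_gap: 0.0941
```

View pics/side3c.png

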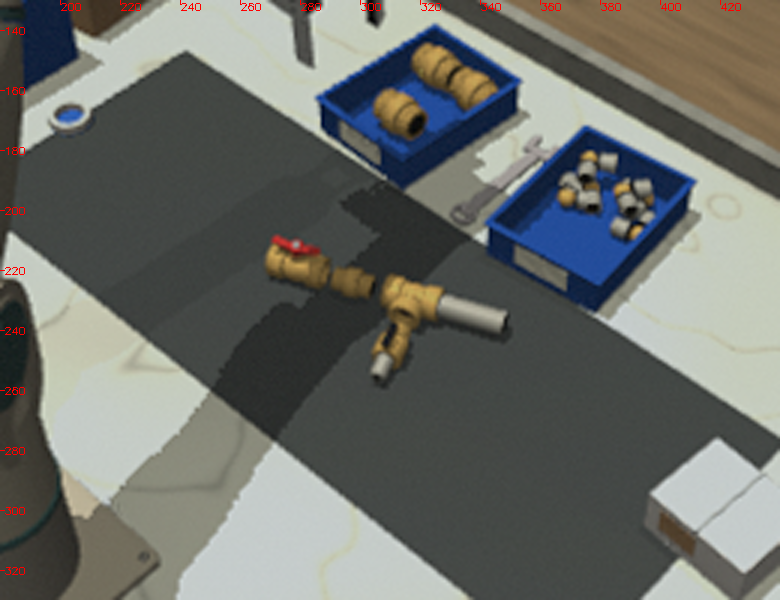

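The side view shows valve (275,217), nipple (297,224), tee (315,228) in one line. The drain cock sits at the branch (309,248), handles are up, and the big nipple is in the brass bin (313,167). The tape, spanner and carton look unmoved.

Run:
```python
from cell import *
print(sign_off())
```

```text
the job is handed in; nothing more can be done
None
```

The drain-off set is laid around the tee, the oversized nipple is back in the brass bin, and the job was handed in at about 34.5 s of the 104 s. `sign_off` gave no verdict.

These figures come from the last wrist-camera fit, taken after the drain cock was released and before the big nipple was moved:

| Piece | Off line (mm) | Angle error (deg) | Gap to neighbour (mm) |
|---|---|---|---|
| Nipple | 0.4 | 0.5 | about 17, to tee |
| Valve | 0.7 | 1.2 | about 12, to nipple |
| Drain cock | 2.3 | 0.3 | about 14, to branch |

- **Tee:** its fitted position changed by about 2 mm from before the placements. That is within the measuring error, so I believe it did not move.
- **Big nipple and bystanders:** the final side picture shows the big nipple in the empty half of the brass bin, both handles up, and the gripper clear. By eye, the tape roll, carton and spanner are where they started; I did not measure them.
- **Checks that disagreed:**
  - Fits of the same piece from different views varied by about 2 mm and 2–3 degrees. Relative positions within one picture agreed better.
  - Letting the height float in the big nipple's fit put it about 5 mm too low. I used the given height instead, and the grasp was good.

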